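# Grip a lock cylinder in the one-hand bar clamp and hold it

## Robot

A 6-joint arm with a two-finger parallel gripper is mounted at the origin on a cart in front of the work surface, level with it; the furniture and walls round the work are solid. World frame = base frame: x ahead of the robot, y to its left, z up, the work surface at z = 0. Lengths are in m, angles in rad, forces in N, time in s.
With the tool pointing down it reaches from about 0.4 to 0.825 m from the base axis. Payload 7 kg.
Tool frame: the origin (TCP) lies at the very end of the fingers, on their centre line; the grasp point (between the pads) lies 19 mm behind it; z points along the fingers, y is the direction in which the jaws open and shut (so a half turn about z gives the same grasp; the last joint's range is limited). The gripper opens to 88 mm and grips with 3 to 60 N. Pads are 19 mm wide; open, the fingers measure 130 mm over their backs; the gripper's body (78 mm by 193 mm) begins 47 mm behind the grasp point.
Start: joints at [1.546, 0.359, 0.012, 0, -1.224, -0.288], TCP at [0.208, 0.642, 0.205] pointing down, gripper open.
Joint ranges: [-3.07, 3.07], [-1.43, 2.12], [-1.02, 1.25], [-3.03, 1.67], [-3.05, -0], [-3.03, 3.03]. Speed limits (rad/s): [2.39, 2.39, 3.01, 3.14, 3.14, 3.14].

## Interface

Orientations are given as [roll, pitch, yaw] about the fixed x, y, z axes, in that order (R = Rz(yaw) Ry(pitch) Rx(roll)).
In Python, from station import arm gives the robot as it stands.
- The arm moves only by the shell command python3 -m inch 'ROWS' [FORCE]. ROWS is text: rows parted by semicolons, each of 7 numbers parted by spaces: the closure, from 0 (fully open) to 1 (shut), then the shift along the tool's x, y, z each as a share of 300 mm, from -1 to 1, then the turn, a rotation vector about the tool's x, y, z each as a share of 60 degrees, from -1 to 1. In form: grip tx ty tz rx ry rz; .... A call has 1 to 12 rows; each row is the pose to reach, as a shift and turn from the pose commanded when the call began, along the tool's axes at that moment; what a row does not reach only later rows make up. A row lasts 1/10 s, in which the tool goes at most 50 mm and 8.59 degrees, less where a joint would pass 70% of its speed; a pose out of reach is approached as far as the arm can. A call with a number of a shift or a turn outside -1 to 1 is refused whole. A call with a gripper value outside its range is refused whole. The fingers move at their own pace and stop on an object; FORCE is the grip in N (left out, the last holds). Time passes only in rows, so rows that repeat a pose let the fingers close. It gives the time, the measured TCP pose, the force and the opening at its end, in the units of the state.
- arm.get_state(): the state, without advancing time (a new reading comes with each control period).
- arm.grab_frame(name): name is "side" or "top"; returns a dict with "img" (480x640x3 uint8, red, green, blue), "range_z" (480x640 float32, m along the optical axis (not along the pixel's ray), 0 where there is no reading), "fx", "fy", "cx", "cy" (pixels), "extrinsics" (4x4, takes a point from world to camera coordinates). Camera axes: x right, y up, looking along -z (the intrinsics and any distortion apply to the point x, -y, -z); pixel columns grow to the right and rows downward; lengths in m; the calibration is good to about 2 mm. A picture is of the moment at which its call begins.
- arm.job_done(): hands the job in, once; it reports no verdict.
The state is a dict: "t": time; "q": joint angles; "qd": joint speeds; "joint_efforts": joint torques, N m; "eef_pos": TCP position; "ee_rot": TCP orientation; "force": force on the tool from outside, world axes, zero at the start; "moment": the same for the moment, N m; "width": finger opening in m.
Only numpy, scipy, OpenCV 4.12 (cv2) and the standard library are available. Lean on these libraries where they do the work, as an engineer would, in place of code of your own. Each camera call takes 0.05 s, during which the arm holds its last target.

## Task

A key has snapped off in the brass lock cylinder: stand the cylinder, narrow web down, in the groove of the clamp's white nest and let go, then pump the clamp's green trigger until the rubber pad closes on the cylinder and is pressed back about half way against its spring. Never squeeze the pad nearly flat, that would pinch the plug; the brake slips, so finish with the trigger still squeezed in the gripper, holding that pressure. Move the jaw with the trigger only and leave everything else where it is.

Things in the scene. Friction and masses are not known exactly. Their poses are not given: they have to be found in the camera images.
- clamp: One-hand bar clamp screwed to a plywood board 104x250x18. Origin: underside, bench level. +y: the way the jaw closes; +x across, +z up. Grey housing y -60..0, x +-15, top z 108; grey handle rises from it, y -49..-35, x +-13, top z 182. Fixed jaw face y 115, 44 wide, top z 54. Bar (axis z 48) sticks out behind to y -193 at most. Nothing else stands over z 65.
- nest (a point): Middle of the groove floor in the white nest, 32 mm above the bench, before the fixed jaw. Groove runs along clamp x: nest 40 long, floor 13 wide, flanks 5.6 high splay out at 30 deg from upright. Seated: the cylinder's origin is here, its length along clamp x (either way), belly 2 mm off the fixed jaw; ends overhang the nest by 10 mm each, board 14 mm below.
- brass_cylinder: Brass euro lock cylinder, 17 wide (x), 60 long (y), 24.5 high (z), 0.2 kg; round belly (17 wide at z 16) on a web that is 10 wide at the bottom. Origin: middle of the underside. Starts standing web down on the bench, right of the clamp. By its flat ends (60 mm) it can be held without the fingers meeting the jaws.
- trigger_front (a point): Where to squeeze: middle of the front face of the green ribbed trigger, 150 mm over the bench when let go. The finger part reaches from z 113 to 178, 14 wide, 10 thick. Let go, this point is 46 mm before the handle's back face, its face leaning 0.2 rad forward; squeezed home, 24 mm.
- trigger: The trigger lever. Origin: its pivot in the housing, 95 mm over the bench, 20 mm behind the clamp's origin; turns about clamp x, swings back to the handle when squeezed and springs forward when let go.
- trigger_angle (a joint): Trigger angle, rad: 0 let go, 0.38 squeezed home. Its return spring takes 2 to 4 N at the grip. Moving the jaw free takes about 2 N more; with the pad half in, about 8 to 11 N in all; one full stroke after touching squeezes the pad flat.
- handle_back (a point): Point on the handle's flat back face, 150 mm over the bench, straight behind the trigger; clamp -y points out of this face. The handle is fixed.
- jaw: Sliding jaw (origin at bench level, 40 mm behind the pad's free face): toothed steel bar (7 mm teeth) through the housing, with a grey 30x16x30 head that carries the sprung pad. Each full trigger stroke drives it 7 mm (1 tooth) toward the fixed jaw; the return stroke leaves it standing. Its brake holds just 3 N: when the trigger is let go, a pressed pad pushes the jaw back till under 1.4 mm of spring is left.
- pad_face: Black rubber face of the pressure pad, 30 wide, 20 high, on a red plate before the jaw head. Origin at its front face, 48 mm over the bench; clamp +y points from it to the fixed jaw. At the start 37 to 55 mm from the fixed jaw; it meets the seated cylinder at 17 to 21 mm.
- pad_travel (a joint): How far the pad is pushed back on its spring, m: 0 free, 0.006 flat against the jaw head; 2.5 N per mm, so half way is 3 mm or 7.5 N.
- fixed_jaw (a point): Middle of the fixed jaw's rubber face, 48 mm over the bench, facing the pad (clamp -y).
- nickel_cylinder: Silver cylinder of the same shape and size, not to be moved. It and the brass one may swap places.
- oil_bottle: Cream oil bottle, red spout, 46x46x150; stays where it is.
- padlock: Brass padlock lying flat, 71x46x20; stays where it is.
- pin_tin: Flat white tin with blue lid, 66x94x30; stays where it is.
- tape_measure: Yellow tape measure, 64x78x35; stays where it is.
- cup_clips: Green plastic cup, 72x72x60; stays where it is.
Not all that is in view belongs to the job. Of the things that look like the brass_cylinder, take the one that is farthest from the robot's base at the start.

How it is judged:
By the outcome, as a careful person would: the job done as asked, in the order asked, and still so for the second after the job is handed in, while the arm keeps its last pose, push and grip.
It also fails if it takes over 72 s, if anything falls off the work surface, if the arm or the gripper's body presses on something with over 40 N, if the wrist force passes 120 N, or if a joint passes its speed limit or range.

## Working session

There is one attempt and no reset: what is moved stays moved. The work goes in short steps, Python scripts to look and compute and a shell command to move; the robot and the scene stay as the last step left them, time stands still between calls to the robot, and variables do not carry over. Pictures are saved under pics/ and viewed, and the job is handed in when it is done.

```bash
ls; mkdir -p pics; python3 - <<'E'
from station import arm
import cv2,numpy as np
s=arm.get_state();print(s)
for n in("side","top"):
    f=arm.grab_frame(n);cv2.imwrite(f"pics/{n}0.png",f["img"][:,:,::-1]);np.savez(f"pics/{n}0.npz",**f)
    print(n,f["fx"],f["fy"],f["cx"],f["cy"],f["extrinsics"], [k for k in f])
E
```

```text
pics
{'t': 0.0, 'q': array([ 1.54611781e+00,  3.59452918e-01,  1.10508549e-02, -3.74944024e-04,
       -1.22408138e+00, -2.88091314e-01]), 'qd': array([ 0.00033009,  0.00117043, -0.00100604, -0.00110232, -0.00145451,
        0.00088605]), 'joint_efforts': array([-3.99249475e-04, -5.82712662e+01,  2.93063700e+01,  6.99740991e+00,
        6.98400821e-03, -1.65924876e-04]), 'eef_pos': array([0.20755777, 0.6417412 , 0.20367206]), 'ee_rot': array([ 3.13987492e+00, -1.41460857e-04, -3.12897420e-01]), 'force': array([ 0.1375721 ,  0.23505795, -0.07918703]), 'moment': array([0.02073943, 0.02089409, 0.00611816]), 'width': 0.08724030789886032}
side 622.3532688972728 622.3532688972728 318.8248188272097 239.58339531783565 [[ 0.87248415 -0.48821881 -0.02034224 -0.49707679]
 [ 0.22921446  0.37214799  0.89942571 -0.20403783]
 [-0.43154623 -0.78939741  0.43660003 -1.2960475 ]
 [ 0.          0.          0.          1.        ]] ['img', 'range_z', 'fx', 'fy', 'cx', 'cy', 'extrinsics']
top 436.2944886746792 436.2944886746792 318.43533694352993 234.79280739180723 [[-1.11817373e-03 -9.99911128e-01 -1.32847617e-02 -2.18418065e-02]
 [ 9.97210154e-01 -2.10649047e-03  7.46154950e-02 -5.59809344e-01]
 [-7.46368480e-02 -1.31642662e-02  9.97123885e-01 -1.13611492e+00]
 [ 0.00000000e+00  0.00000000e+00  0.00000000e+00  1.00000000e+00]] ['img', 'range_z', 'fx', 'fy', 'cx', 'cy', 'extrinsics']
```

View pics/side0.png

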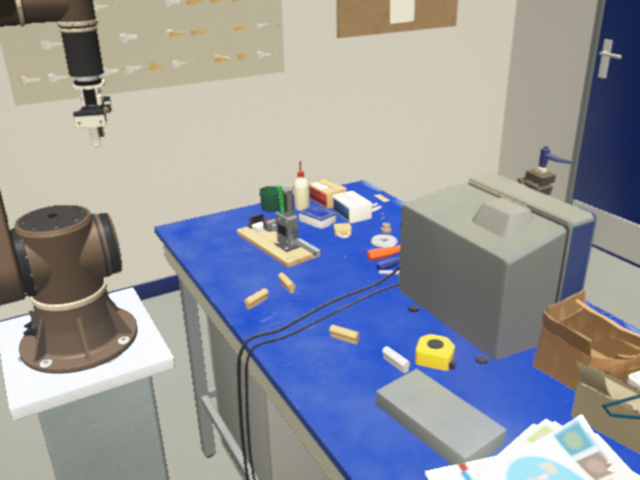

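View pics/top0.png

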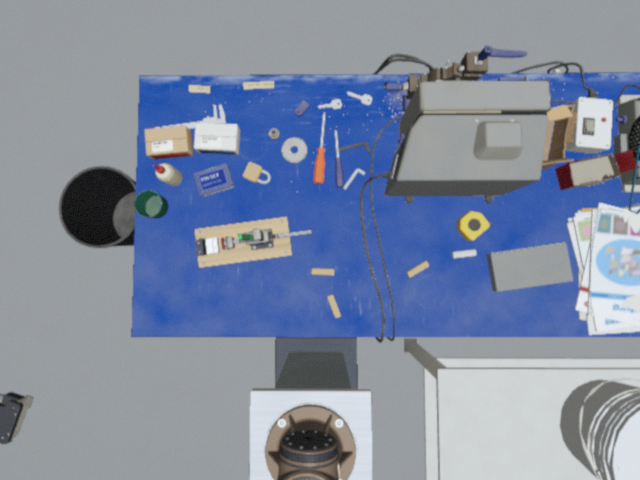

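```bash
cat > h.py <<'E'
import numpy as np,cv2
def load(n): return dict(np.load(f"pics/{n}.npz"))
def ray(f,u,v):
    E=f["extrinsics"];R=E[:3,:3];t=E[:3,3]
    d=np.array([(u-f["cx"])/f["fx"],-(v-f["cy"])/f["fy"],-1.0])
    return -R.T@t, R.T@d
def onz(f,u,v,z):
    o,d=ray(f,u,v);return o+d*(z-o[2])/d[2]
def proj(f,p):
    c=f["extrinsics"][:3,:3]@np.asarray(p)+f["extrinsics"][:3,3]
    return np.array([f["cx"]-f["fx"]*c[0]/c[2],f["cy"]+f["fy"]*c[1]/c[2]])
def tri(f,a,g,b):
    o1,d1=ray(f,*a);o2,d2=ray(g,*b)
    s=np.linalg.lstsq(np.c_[d1,-d2],o2-o1,rcond=None)[0]
    p,q=o1+s[0]*d1,o2+s[1]*d2
    return (p+q)/2,np.linalg.norm(p-q)
def cloud(f):
    v,u=np.mgrid[0:480,0:640];z=f["range_z"].astype(float)
    c=np.stack([(u-f["cx"])/f["fx"]*z,-(v-f["cy"])/f["fy"]*z,-z],-1)
    E=f["extrinsics"];return (c-E[:3,3])@E[:3,:3], z>0
E
python3 - <<'E'
from h import *
f=load("top0");g=load("side0")
P,ok=cloud(f)
hsv=cv2.cvtColor(f["img"],cv2.COLOR_RGB2HSV)
m=((hsv[...,0]>8)&(hsv[...,0]<28)&(hsv[...,1]>70)&(hsv[...,2]>90)).astype(np.uint8)
n,l,st,c=cv2.connectedComponentsWithStats(m)
for i in range(1,n):
    if 60<st[i,4]<3000:
        r=cv2.minAreaRect(np.argwhere(l==i)[:,::-1].astype(np.float32))
        w=onz(f,*r[0],0.022);print(c[i].round(1),st[i,4],np.round(r[1],1),round(r[2]),w.round(3),'r',np.hypot(*w[:2]).round(3),'z',np.median(P[l==i][:,2]).round(3))
big=cv2.resize(f["img"][195:285,180:330],(800,480),interpolation=cv2.INTER_CUBIC);cv2.imwrite("pics/c1.png",big[:,:,::-1])
big=cv2.resize(g["img"][180:270,230:350],(800,600),interpolation=cv2.INTER_CUBIC);cv2.imwrite("pics/c2.png",big[:,:,::-1])
a=cv2.resize(f["img"][230:330,300:480],(720,400),interpolation=cv2.INTER_CUBIC);cv2.imwrite("pics/c3.png",a[:,:,::-1])
E
```

```text
[562.2 127.7] 652 [30.  61.6] 4 [ 0.82  -0.668  0.022] r 1.058 z 0.075
[180.6 146. ] 174 [26.1 42.3] 88 [0.813 0.379 0.022] r 0.897 z 0.04
[319.2 166.6] 225 [ 7.8 32.5] 5 [ 0.747 -0.025  0.022] r 0.748 z 0.022
[471.8 225. ] 528 [24.7 27.6] 45 [ 0.586 -0.428  0.022] r 0.726 z 0.033
```

View pics/c1.png

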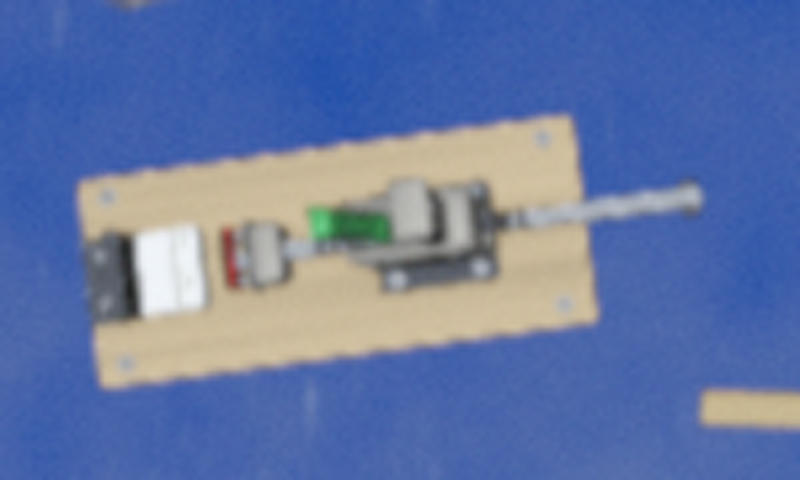

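View pics/c2.png

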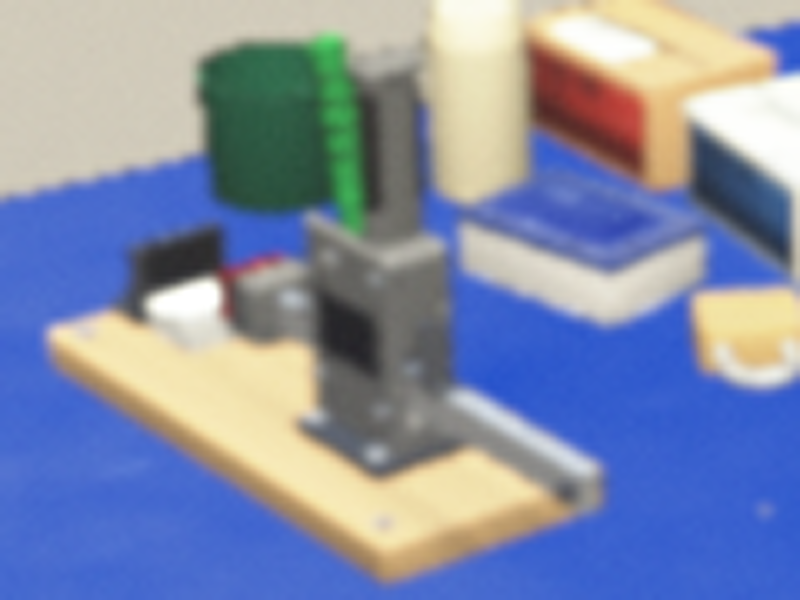

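View pics/c3.png

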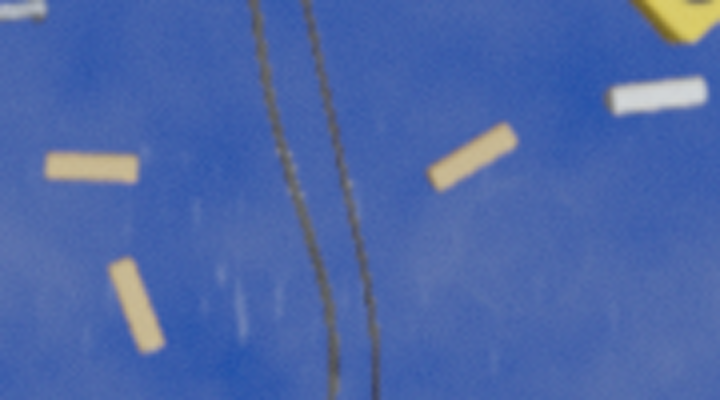

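```bash
python3 - <<'E'
from h import *
f=load("top0");g=load("side0")
for nm,f,pts in(("top",f,[(323,271),(333,306),(418,269),(465,254)]),("side",g,[(286,283),(256,298),(344,334),(396,358)])):
    hsv=cv2.cvtColor(f["img"],cv2.COLOR_RGB2HSV).astype(int)
    P,ok=cloud(f)
    for i,(u,v) in enumerate(pts):
        print(nm,(u,v),hsv[v,u],hsv[v-18,u+3])
        m=((hsv[...,0]<95) if i<3 else (hsv[...,1]<70)).astype(np.uint8)
        k=np.zeros_like(m);cv2.rectangle(k,(u-17,v-17),(u+17,v+17),1,-1);m*=k
        n,l,st,c=cv2.connectedComponentsWithStats(m);L=l==l[v,u]
        r=cv2.minAreaRect(np.argwhere(L)[:,::-1].astype(np.float32))
        w=onz(f,*c[l[v,u]],0.022 if nm=="top" else .012)
        bx=cv2.boxPoints(r);e=[onz(f,*p,.02)[:2] for p in bx]
        q=(P[L][:,:2]-P[L][:,:2].mean(0));ang=0
        pts3=np.array([onz(f,x,y,.02)[:2] for y,x in np.argwhere(L)]);C=np.cov(pts3.T);ev,V=np.linalg.eigh(C);d=V[:,1]
        print(' c',c[l[v,u]].round(1),L.sum(),'world',w.round(4),'r',np.hypot(*w[:2]).round(3),'yaw',np.degrees(np.arctan2(d[1],d[0])).round(1)%180,'len',np.sqrt(12*ev).round(3),'z',np.percentile(P[L][:,2],[10,50,90]).round(3))
E
```

```text
top (323, 271) [ 21  67 199] [111 155 171]
 c [322.6 271.4] 131 world [ 0.4631 -0.0336  0.022 ] r 0.464 yaw 88.4 len [0.016 0.058] z [0.019 0.023 0.026]
top (333, 306) [ 21  70 200] [111 160 171]
 c [333.6 305.8] 140 world [ 0.3735 -0.0621  0.022 ] r 0.379 yaw 21.099999999999994 len [0.016 0.059] z [0.019 0.023 0.025]
top (418, 269) [ 22  67 199] [111 160 172]
 c [417.4 268.8] 142 world [ 0.4696 -0.2826  0.022 ] r 0.548 yaw 120.7 len [0.016 0.061] z [0.018 0.023 0.026]
top (465, 254) [103   8 215] [ 26 139 203]
 c [463.8 253.4] 178 world [ 0.5098 -0.4049  0.022 ] r 0.651 yaw 96.2 len [0.019 0.065] z [0.001 0.022 0.026]
side (286, 283) [ 20 110 232] [ 17 103 188]
 c [286.5 282. ] 160 world [ 0.4636 -0.0346  0.012 ] r 0.465 yaw 81.8 len [0.02  0.083] z [0.006 0.021 0.024]
side (256, 298) [ 22 105 234] [112 147 208]
 c [256.  298.1] 240 world [ 0.3723 -0.0639  0.012 ] r 0.378 yaw 34.30000000000001 len [0.031 0.072] z [0.003 0.017 0.024]
side (344, 334) [ 20 111 230] [112 179 207]
 c [343.9 333.8] 328 world [ 0.469  -0.2852  0.012 ] r 0.549 yaw 109.4 len [0.035 0.065] z [0.003 0.018 0.023]
side (396, 358) [ 38   4 248] [112 179 206]
 c [395.7 359. ] 368 world [ 0.51  -0.408  0.012] r 0.653 yaw 87.1 len [0.028 0.074] z [0.002 0.018 0.024]
```

```bash
python3 - <<'E'
from h import *
f=load("top0");g=load("side0")
hsv=cv2.cvtColor(f["img"],cv2.COLOR_RGB2HSV).astype(int)
sub=(slice(205,275),slice(185,320))
H,S,V=[hsv[...,i] for i in range(3)]
k=np.zeros((480,640),np.uint8);k[sub]=1
P,ok=cloud(f)
# non blue = board+parts
m=((~((H>95)&(H<125)&(S>90))).astype(np.uint8)*k)
n,l,st,c=cv2.connectedComponentsWithStats(m);i=1+np.argmax(st[1:,4]);L=(l==i).astype(np.uint8)
L2=cv2.morphologyEx(L,cv2.MORPH_OPEN,np.ones((9,9),np.uint8))
cnt=max(cv2.findContours(L2,0,1)[0],key=cv2.contourArea)
r=cv2.minAreaRect(cnt);print(r)
bp=np.array([onz(f,*p,.018)[:2] for p in cv2.boxPoints(r)]);print(bp.round(4),[np.linalg.norm(bp[j]-bp[j-1]).round(4) for j in range(4)])
cen=bp.mean(0);e=max((bp[1]-bp[0],bp[2]-bp[1]),key=np.linalg.norm);e/=np.linalg.norm(e)
if e[1]<0:e=-e
ax=np.array([e[1],-e[0]]);print('board c',cen,'ydir',e,'yaw',np.degrees(np.arctan2(e[1],e[0]))-90)
def fr(p): return np.array([ (p[:2]-cen)@ax,(p[:2]-cen)@e])*1000
# moments of pts
def comp(name,mm,z):
    n,l,st,c=cv2.connectedComponentsWithStats((mm*k*cv2.dilate(L,np.ones((3,3)))).astype(np.uint8))
    for i in range(1,n):
        if st[i,4]>12:
            pts=np.array([fr(onz(f,x,y,z)) for y,x in np.argwhere(l==i)])
            print(name,c[i].round(1),st[i,4],'frame mean',pts.mean(0).round(1),'min',np.percentile(pts,3,0).round(1),'max',np.percentile(pts,97,0).round(1),'z',np.percentile(P[l==i][:,2],[5,50,95]).round(3))
comp('white',(V>200)&(S<35),.0376)
comp('red',((H<8)|(H>170))&(S>90),.05)
comp('green',(H>45)&(H<80)&(S>100),.17)
comp('dark',(V<85),.054)
comp('tall',(P[...,2]>.165)&ok,.182)
comp('mid',(P[...,2]>.095)&(P[...,2]<.12)&ok,.108)
E
```

```text
((242.7969512939453, 241.72711181640625), (40.77250671386719, 96.14910125732422), 82.40535736083984)
[[0.5792 0.3139]
 [0.6127 0.0591]
 [0.5049 0.0444]
 [0.4716 0.2973]] [np.float64(0.1089), np.float64(0.2569), np.float64(0.1088), np.float64(0.2551)]
board c [0.54208762 0.17867421] ydir [-0.13026005  0.99147986] yaw 7.484620125480461
white [211.5 245.3] 185 frame mean [-0.2 78.9] min [-20.6  65.4] max [20.2 92.5] z [0.02  0.033 0.039]
red [222.6 243. ] 18 frame mean [ 0.8 46.6] min [-10.9  44.3] max [12.6 48.6] z [0.057 0.06  0.063]
green [245.2 236.9] 53 frame mean [ -2.6 -33.9] min [ -8.9 -49.1] max [  3.3 -19.8] z [0.115 0.158 0.179]
dark [203.4 246.6] 36 frame mean [-2.3 95.9] min [-18.8  92.9] max [14.8 98.8] z [0.042 0.052 0.056]
dark [260.5 243.7] 13 frame mean [-14.2 -51.1] min [-16.1 -59.2] max [-12.4 -40.5] z [0.025 0.058 0.078]
tall [256.5 233.5] 88 frame mean [  0.6 -62.6] min [-11.7 -70.8] max [ 13.  -54.4] z [0.179 0.181 0.184]
tall [240.5 236. ] 40 frame mean [ -0.  -25.6] min [ -7. -32.] max [  7.1 -19.4] z [0.168 0.176 0.179]
mid [257.9 237.3] 160 frame mean [ -1.7 -54.3] min [-14.3 -79.3] max [ 14.8 -23.9] z [0.1   0.107 0.114]
```

```bash
python3 - <<'E'
from h import *
f=load("top0");g=load("side0")
def en(f,s,nm,lo,hi):
    a=f["img"][s].astype(float);a=np.clip((a-lo)/(hi-lo)*255,0,255).astype(np.uint8)
    cv2.imwrite(nm,cv2.resize(a,None,fx=18,fy=18,interpolation=cv2.INTER_NEAREST)[:,:,::-1])
en(f,(slice(232,260),slice(194,230)),"pics/n1.png",100,255)
en(g,(slice(212,236),slice(244,284)),"pics/n2.png",60,255)
gr=f["img"].mean(2).astype(int)
for v in (240,243,245,248,250):print(v,gr[v,198:228])
# row frame coords at z=.0376
cen=np.array([.54208762,.17867421]);e=np.array([-.13026,.99148])
print([(u,((onz(f,u,245,.0376)[:2]-cen)@e*1000).round(1)) for u in range(198,228,2)])
E
```

```text
240 [113 103  97  96  74  50  89 173 230 242 242 243 243 237 225 233 231 239
 228 176 160 176 165 122  86  94 124 129 127 154]
243 [139 128 103  93  72  49  71 165 230 242 244 244 243 238 228 237 243 242
 231 183 155 175 171 135  95 110 148 166 151 151]
245 [ 98  95  97  92  79  53  60 147 217 240 243 244 243 238 228 229 239 241
 234 203 161 173 175 149 105 101 121 140 139 145]
248 [101  98  99  97  93  63  39 102 184 234 244 244 243 242 235 225 233 232
 237 225 175 160 175 166 130 106 107 137 146 130]
250 [101 117 118 104  87  62  37  78 170 231 243 243 244 244 237 225 237 242
 242 230 177 155 172 177 173 166 168 168 171 168]
[(198, np.float64(114.0)), (200, np.float64(108.8)), (202, np.float64(103.6)), (204, np.float64(98.4)), (206, np.float64(93.2)), (208, np.float64(88.0)), (210, np.float64(82.8)), (212, np.float64(77.6)), (214, np.float64(72.3)), (216, np.float64(67.1)), (218, np.float64(61.9)), (220, np.float64(56.7)), (222, np.float64(51.5)), (224, np.float64(46.3)), (226, np.float64(41.1))]
```

View pics/n1.png

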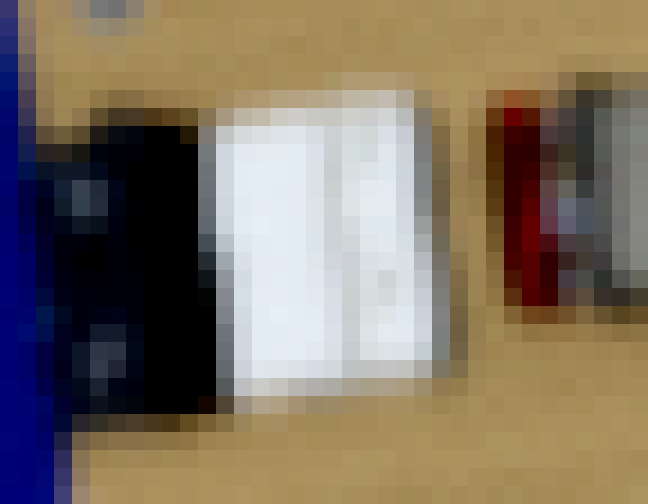

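View pics/n2.png

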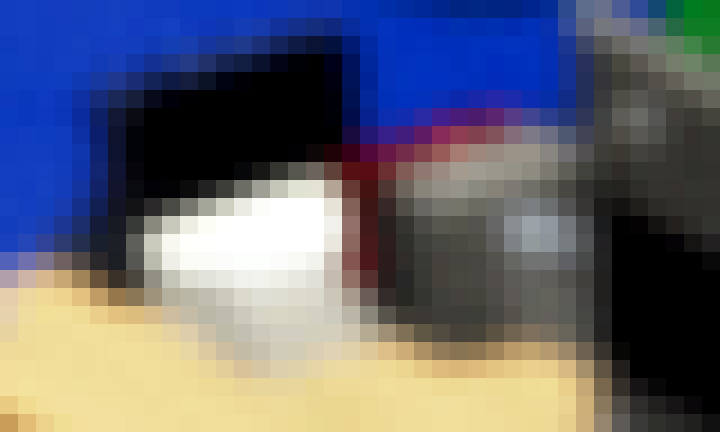

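```bash
cat >> h.py <<'E'
from scipy.spatial.transform import Rotation as Ro
CEN=np.array([.54208762,.17867421]);EY=np.array([-.13026,.99148]);EX=np.array([.99148,.13026]);OFF=-19.7
def cl(x,y,z): # clamp mm -> world
    p=CEN+EX*x/1000+EY*(y+OFF)/1000;return np.array([p[0],p[1],z/1000])
def go(x,y,z,yaw):
    from station import arm
    s=arm.get_state();R=Ro.from_euler('xyz',s["ee_rot"]);T=Ro.from_euler('xyz',[np.pi,0,np.radians(yaw)])
    d=R.inv().apply(np.array([x,y,z])-s["eef_pos"])/.3;r=np.degrees((R.inv()*T).as_rotvec())/60
    print("shift",d.round(4),"turn",r.round(4),"t",s["t"],"pos",s["eef_pos"].round(4),"rpy",np.degrees(s["ee_rot"]).round(2),"F",s["force"].round(2),"w",round(s["width"],4))
E
python3 - <<'E'
from h import *
for n,s in(("top0",(slice(205,275),slice(190,320))),("side0",(slice(175,265),slice(230,350)))):
    f=load(n);k=6
    a=cv2.resize(f["img"][s],None,fx=k,fy=k,interpolation=cv2.INTER_CUBIC)[:,:,::-1].copy()
    ps={'nl':(-20,104.5,37.6),'nr':(20,104.5,37.6),'jt':(-22,115,54),'jt2':(22,115,54),'hb':(-13,-49,182),'hf':(13,-35,182),'hs0':(15,0,108),'hs1':(-15,-60,108),'tr':(0,-3,150),'bar':(0,-193,48),'b1':(52,145-250+0,18)}
    for m,p in ps.items():
        u,v=proj(f,cl(*p));c=(int((u-s[1].start+.5)*k),int((v-s[0].start+.5)*k));cv2.circle(a,c,3,(255,0,255),-1);cv2.putText(a,m,c,0,.45,(0,255,255),1)
    cv2.imwrite(f"pics/ov_{n}.png",a)
from station import arm
go(.469,-.284,.25,-149.3)
E
```

```text
shift [ 1.779   2.668  -0.1497] turn [ 6.0000e-04 -1.7000e-03  2.1895e+00] t 0.1 pos [0.2076 0.6418 0.2038] rpy [ 1.7991e+02 -1.0000e-02 -1.7930e+01] F [-0.08  0.22  0.13] w 0.0875
```

View pics/ov_top0.png

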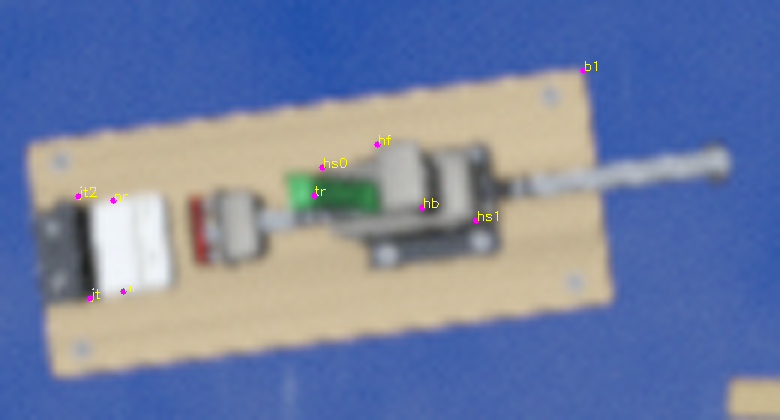

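View pics/ov_side0.png

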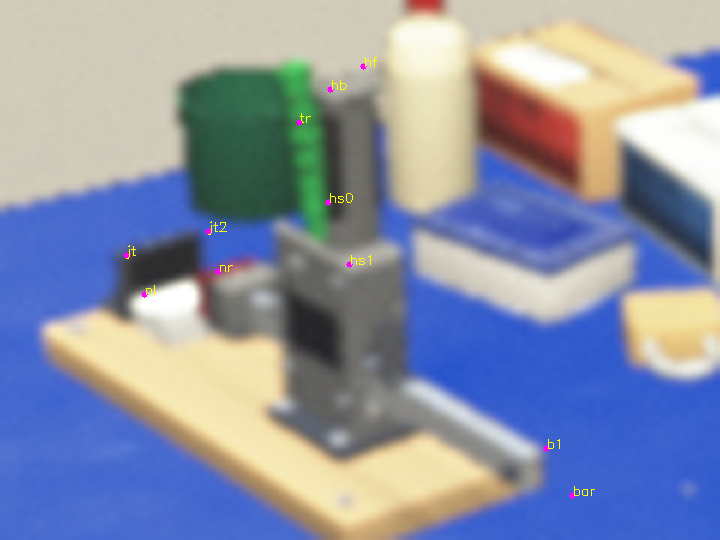

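```bash
python3 - <<'E'
from h import *
f=load("top0");g=load("side0")
k=6
def t(p):return (p[0]/k-.5+190,p[1]/k-.5+205)
def s(p):return (p[0]/k-.5+230,p[1]/k-.5+175)
def show(n,a,b):
    p,e=tri(f,t(a),g,s(b));d=p[:2]-CEN
    print(n,p.round(4),'err',round(e*1000,1),'clamp',(d@EX*1000).round(1),(d@EY*1000-OFF).round(1),(p[2]*1000).round(1))
show('board near corner (-52,-105,18)',(612,300),(345,515))
show('board left near (-52,145,18)',(52,377),(43,326))
show('handle nearest (-13,-49,182)',(430,208),(340,95))
show('handle left (-13,-35,182)',(385,212),(327,82))
show('jaw top left (-22,115,54)',(90,300),(122,262))
show('jaw top right (22,115,54)',(82,203),(200,232))
for p in((-52,-105,18),(-52,145,18),(-13,-49,182),(-13,-35,182),(13,-49,182),(-22,115,54),(22,115,54)):
    u=proj(g,cl(*p));w=proj(f,cl(*p));print(p,'top',((w+.5-[190,205])*k).round(),'side',((u+.5-[230,175])*k).round())
E
python3 - <<'E'
import cv2
a=cv2.imread('pics/side0.png')[170:265,270:310];cv2.imwrite('pics/hz.png',cv2.resize(a,None,fx=6,fy=6,interpolation=cv2.INTER_NEAREST))
E
```

```text
board near corner (-52,-105,18) [0.5074 0.0488 0.0201] err 0.7 clamp -51.4 -104.6 20.1
board left near (-52,145,18) [0.4744 0.2968 0.0163] err 0.6 clamp -51.7 145.7 16.3
handle nearest (-13,-49,182) [0.5393 0.1055 0.1806] err 2.7 clamp -12.3 -52.4 180.6
handle left (-13,-35,182) [0.5394 0.1219 0.1809] err 6.3 clamp -10.1 -36.3 180.9
jaw top left (-22,115,54) [0.5066 0.2715 0.0507] err 1.1 clamp -23.1 116.3 50.7
jaw top right (22,115,54) [0.5479 0.2747 0.055 ] err 1.8 clamp 18.2 114.1 55.0
(-52, -105, 18) top [613. 302.] side [345. 520.]
(-52, 145, 18) top [ 53. 377.] side [ 42. 323.]
(-13, -49, 182) top [422. 208.] side [331.  90.]
(-13, -35, 182) top [386. 212.] side [312.  80.]
(13, -49, 182) top [414. 140.] side [383.  75.]
(-22, 115, 54) top [ 90. 298.] side [126. 256.]
(22, 115, 54) top [ 79. 197.] side [208. 231.]
```

View pics/hz.png

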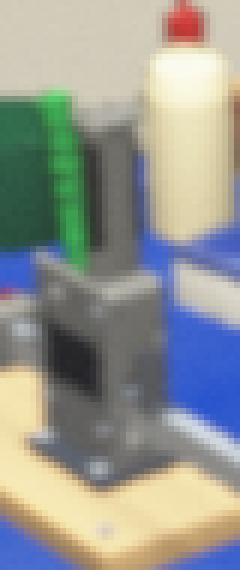

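```bash
python3 -c "
from h import *
go(.45,.42,.3,-75)"
```

```text
shift [ 0.9964  0.4551 -0.3198] turn [ 1.200e-03 -8.000e-04  9.512e-01] t 0.1 pos [0.2076 0.6418 0.2038] rpy [ 1.7991e+02 -1.0000e-02 -1.7930e+01] F [-0.08  0.22  0.13] w 0.0875
```

```bash
python3 -m inch '0 0.13 0.06 -0.04 0 0 0.12; 0 0.26 0.12 -0.08 0 0 0.24; 0 0.39 0.18 -0.12 0 0 0.36; 0 0.52 0.24 -0.16 0 0 0.48; 0 0.65 0.3 -0.2 0 0 0.6; 0 0.78 0.36 -0.25 0 0 0.72; 0 0.9 0.41 -0.29 0 0 0.84; 0 0.99 0.45 -0.32 0 0 0.95; 0 0.99 0.45 -0.32 0 0 0.95; 0 0.99 0.45 -0.32 0 0 0.95' 10; python3 -c "
from h import *
go(.53,.12,.3,-135)"
```

```text
t: 1.1
eef_pos: [0.4491, 0.4218, 0.3003]
ee_rot: [3.141, 0.0, -1.308]
force: [0.0, -0.2, -0.5]
width: 0.0874
shift [1.0415e+00 5.0000e-04 1.0000e-03] turn [ 5.0000e-04 -2.0000e-04  1.0006e+00] t 1.1 pos [0.4491 0.4218 0.3003] rpy [179.97   0.   -74.96] F [ 0.01 -0.23 -0.51] w 0.0874
```

```bash
python3 -m inch '0 0.16 0 0 0 0 0.14; 0 0.32 0 0 0 0 0.28; 0 0.48 0 0 0 0 0.42; 0 0.64 0 0 0 0 0.56; 0 0.8 0 0 0 0 0.7; 0 0.93 0 0 0 0 0.84; 0 1 0 0 0 0 0.98; 0 1 0 0 0 0 1; 0 1 0 0 0 0 1'; python3 -c "
from h import *
go(.53,-.16,.24,-149.3);go(.469,-.2845,.1,-149.3)"
```

```text
t: 2.0
eef_pos: [0.5264, 0.1332, 0.3001]
ee_rot: [3.141, -0.001, -2.353]
force: [0.3, 0.8, 0.2]
width: 0.0876
shift [ 0.6849 -0.6972  0.2005] turn [ 0.0004 -0.0007  0.2415] t 2.0 pos [0.5264 0.1332 0.3001] rpy [ 1.7997e+02 -4.0000e-02 -1.3481e+02] F [0.3  0.81 0.22] w 0.0876
shift [ 1.1223 -0.8456  0.6674] turn [ 0.0004 -0.0007  0.2415] t 2.0 pos [0.5264 0.1332 0.3001] rpy [ 1.7997e+02 -4.0000e-02 -1.3481e+02] F [0.3  0.81 0.22] w 0.0876
```

```bash
python3 -m inch '0 0.11 -0.08 0 0 0 0.03; 0 0.22 -0.16 0 0 0 0.06; 0 0.33 -0.25 0.03 0 0 0.09; 0 0.44 -0.33 0.08 0 0 0.12; 0 0.55 -0.41 0.15 0 0 0.15; 0 0.66 -0.5 0.25 0 0 0.18; 0 0.76 -0.58 0.35 0 0 0.2; 0 0.86 -0.66 0.43 0 0 0.22; 0 0.95 -0.74 0.5 0 0 0.24; 0 0.99 -0.79 0.53 0 0 0.24; 0 0.99 -0.79 0.53 0 0 0.24; 0 0.99 -0.79 0.53 0 0 0.24'; python3 -c "
from h import *
go(.469,-.2845,.1,-149.3)"
```

```text
t: 3.2
eef_pos: [0.4852, -0.2441, 0.1411]
ee_rot: [3.141, -0.001, -2.604]
force: [-0.1, 0.1, -0.1]
width: 0.088
shift [ 0.1153 -0.0883  0.137 ] turn [ 0.0008 -0.0009  0.002 ] t 3.2 pos [ 0.4852 -0.2441  0.1411] rpy [ 1.7995e+02 -5.0000e-02 -1.4918e+02] F [-0.09  0.12 -0.09] w 0.088
```

```bash
python3 -m inch '0 0.06 -0.04 0.05 0 0 0; 0 0.115 -0.088 0.12 0 0 0; 0 0.115 -0.088 0.22 0 0 0; 0 0.115 -0.088 0.3 0 0 0; 0 0.115 -0.088 0.33 0 0 0;0 0.115 -0.088 0.33 0 0 0'; python3 - <<'E'
from h import *
from station import arm
go(.469,-.2845,.004,-149.3)
for n in("side","top"):
    f=arm.grab_frame(n);np.savez(f"pics/{n}1.npz",**f)
    u,v=proj(f,[.469,-.2845,.03]);u=int(u);v=int(v)
    a=f["img"][v-40:v+40,u-50:u+50];cv2.imwrite(f"pics/{n}1.png",cv2.resize(a,None,fx=5,fy=5,interpolation=cv2.INTER_CUBIC)[:,:,::-1])
a=cv2.vconcat([cv2.imread("pics/side1.png"),cv2.imread("pics/top1.png")]);cv2.imwrite("pics/s1.png",cv2.resize(a,(375,600)))
E
```

```text
t: 3.8
eef_pos: [0.4688, -0.284, 0.0422]
ee_rot: [3.141, -0.001, -2.604]
force: [-0.4, 0.6, 0.6]
width: 0.0878
shift [-1.000e-04 -1.900e-03  1.274e-01] turn [ 0.001  -0.0011  0.002 ] t 3.8 pos [ 0.4688 -0.284   0.0422] rpy [ 1.7994e+02 -7.0000e-02 -1.4918e+02] F [-0.44  0.59  0.64] w 0.0878
```

View pics/side1.png

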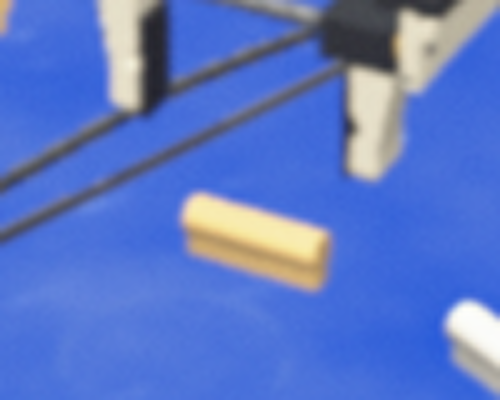

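View pics/top1.png

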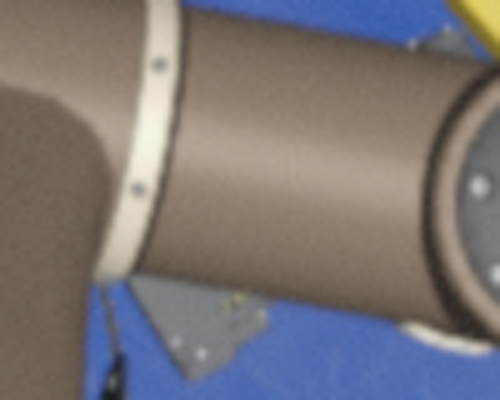

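```bash
python3 - <<'E'
from h import *
f=load("side1")
for s in(-1,1):
  for z in(.042,):
    y=np.radians(-149.3);d=np.array([np.sin(y),-np.cos(y),0])
    p=np.array([.4688,-.284,z])+s*.044*d;u,v=proj(f,[.469,-.2845,.03])
    print(s,p.round(3),((proj(f,p)-[int(u)-50,int(v)-40])*5).round(), 'cyl end top',((proj(f,np.array([.469,-.2845,.0245])+s*.03*d)-[int(u)-50,int(v)-40])*5).round())
E
```

```text
-1 [ 0.491 -0.322  0.042] [350. 205.] cyl end top [320. 232.]
1 [ 0.446 -0.246  0.042] [158. 147.] cyl end top [189. 193.]
```

```bash
python3 - <<'E'
from h import *
from station import arm
s=arm.get_state();print(s["t"],s["eef_pos"])
f=load("side1");P,ok=cloud(f)
c0=np.array(proj(f,[.469,-.2845,.03])).astype(int)-[50,40]
for (a,b) in((125,100),(122,95),(152,100),(370,160),(365,172),(360,110),(260,215),(200,300)):
    u=c0[0]+a//5;v=c0[1]+b//5;print((a,b),P[v,u].round(4),f["img"][v,u])
E
```

```text
3.9 [ 0.46996209 -0.2847731   0.04390886]
(125, 100) [ 0.4302 -0.249   0.0715] [216 209 190]
(122, 95) [ 0.4312 -0.2429  0.0702] [227 219 199]
(152, 100) [ 0.4424 -0.2477  0.0668] [41 42 59]
(370, 160) [ 0.4867 -0.3422  0.0759] [226 218 195]
(365, 172) [ 0.4866 -0.339   0.0695] [215 209 190]
(360, 110) [ 0.4856 -0.3364  0.0959] [228 220 199]
(260, 215) [ 0.4695 -0.2887  0.0254] [241 224 178]
(200, 300) [ 0.4375 -0.2947 -0.0008] [ 82 118 219]
```

```bash
python3 -m inch '0.24 0 0 0 0 0 0; 0.24 0 0 0 0 0 0;0.24 0 0 0 0 0 0;0.24 0 0 0 0 0 0;0.24 0 0 0 0 0 0'; cat >> h.py <<'E'
def snap(n,tag,p,hw=50,hh=40,k=5):
    from station import arm
    f=arm.grab_frame(n);np.savez(f"pics/{n}{tag}.npz",**f)
    u,v=proj(f,p);u=int(u);v=int(v);v0=max(v-hh,0);u0=max(u-hw,0)
    a=f["img"][v0:v+hh,u0:u+hw];cv2.imwrite(f"pics/{n}{tag}.png",cv2.resize(a,None,fx=k,fy=k,interpolation=cv2.INTER_CUBIC)[:,:,::-1])
    return f,np.array([u0,v0])
E
python3 - <<'E'
from h import *
f,c0=snap("side","2",[.469,-.2845,.03])
P,ok=cloud(f)
h=P[...,2];hsv=cv2.cvtColor(f["img"],cv2.COLOR_RGB2HSV)
m=(np.hypot(P[...,0]-.469,P[...,1]+.2845)<.09)&(h>.035)&(h<.12)&(hsv[...,1]<60)
ys,xs=np.nonzero(m);print(np.percentile(h[m],[1,3,10]))
go(.469,-.2845,.004,-149.3)
E
```

```text
t: 4.4
eef_pos: [0.4687, -0.2853, 0.0428]
ee_rot: [-3.141, 0.0, -2.606]
force: [-0.5, -0.0, 0.5]
width: 0.0668
[0.06847159 0.06950499 0.07329739]
shift [-0.0023  0.0019  0.1293] turn [-0.0001  0.0001 -0.0005] t 4.45 pos [ 0.4687 -0.2853  0.0428] rpy [-1.7999e+02  1.0000e-02 -1.4933e+02] F [-0.16  0.21 -0.04] w 0.0666
```

View pics/side2.png

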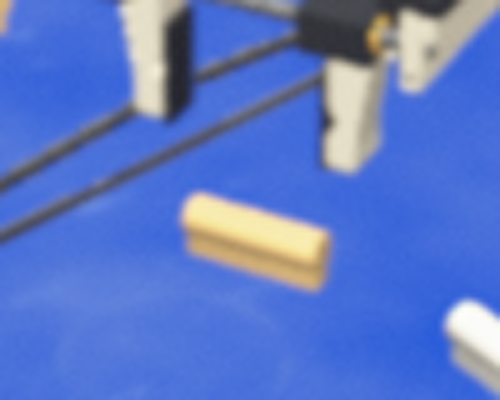

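```bash
python3 -m inch '0 0 0 0.04 0 0 0; 0 0 0 0.08 0 0 0;0 0 0 0.1 0 0 0;0 0 0 0.11 0 0 0;0 0 0 0.11 0 0 0;0 0 0 0.11 0 0 0'; python3 - <<'E'
from h import *
f,c0=snap("side","3",[.469,-.2845,.03])
go(.469,-.2845,.004,-149.3)
E
```

```text
t: 5.05
eef_pos: [0.4688, -0.2853, 0.0096]
ee_rot: [3.142, -0.0, -2.606]
force: [0.2, 0.1, -0.1]
width: 0.0874
shift [-0.0016  0.0023  0.0196] turn [-0.0003  0.0002 -0.0002] t 5.1 pos [ 0.469  -0.2853  0.0099] rpy [-1.7998e+02  1.0000e-02 -1.4931e+02] F [ 0.21 -0.2  -0.3 ] w 0.0876
```

View pics/side3.png

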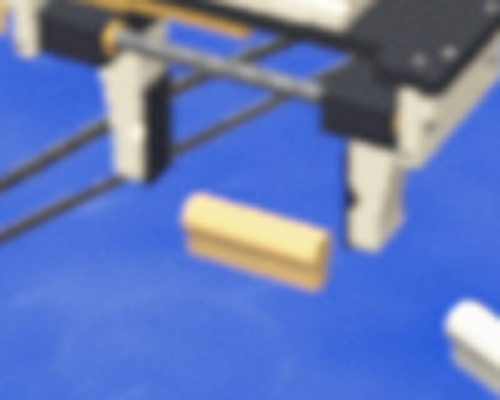

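```bash
python3 - <<'E'
from h import *
f=load("side3");y=np.radians(-149.3);d=np.array([np.sin(y),-np.cos(y),0]);e=np.array([np.cos(y),np.sin(y),0])
u,v=proj(f,[.469,-.2845,.03]);c=np.array([int(u)-50,int(v)-40])
for z in(0,.01,.02,.03,.04):
  print(z,[((proj(f,np.array([.469,-.2853,z])+s*w*d+q*e)-c+.5)*5).round().astype(int).tolist() for s in(-1,1) for w in(.044,.06) for q in(-.0095,.0095)])
E
```

```text
0 [[364, 284], [343, 308], [400, 295], [379, 320], [175, 225], [152, 248], [142, 215], [119, 238]]
0.01 [[365, 263], [343, 288], [400, 274], [380, 299], [175, 205], [152, 228], [141, 195], [118, 218]]
0.02 [[365, 243], [344, 267], [401, 254], [380, 278], [174, 185], [152, 208], [141, 175], [118, 197]]
0.03 [[365, 222], [344, 246], [401, 233], [380, 257], [174, 165], [151, 187], [140, 155], [117, 177]]
0.04 [[366, 201], [344, 225], [402, 212], [381, 236], [174, 144], [151, 167], [140, 134], [117, 156]]
```

```bash
python3 -m inch '0 -0.002 0.002 0.03 0 0 0; 0 -0.002 0.002 0.05 0 0 0;0 -0.002 0.002 0.07 0 0 0;0 -0.002 0.002 0.075 0 0 0;0 -0.002 0.002 0.075 0 0 0'; python3 - <<'E'
from h import *
f,c0=snap("side","4",[.469,-.2845,.03])
go(.469,-.2845,-.016,-149.3)
E
```

```text
t: 5.6
eef_pos: [0.4686, -0.2844, -0.0133]
ee_rot: [3.141, -0.001, -2.606]
force: [-0.5, -1.1, 0.7]
width: 0.0873
shift [-0.0003 -0.0004  0.0099] turn [ 0.0002 -0.0003 -0.0003] t 5.65 pos [ 0.4688 -0.2844 -0.013 ] rpy [ 1.7999e+02 -2.0000e-02 -1.4932e+02] F [ 0.53 -0.11  0.13] w 0.0876
```

View pics/side4.png

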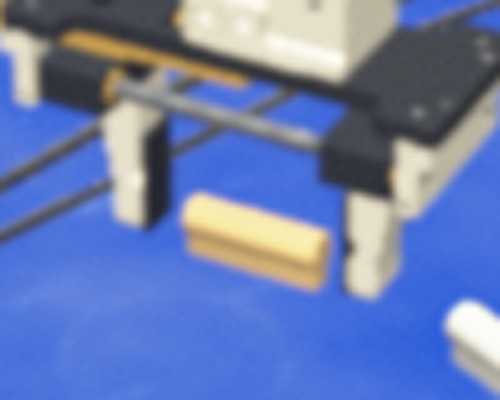

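The tool's reported z reads about 21 mm lower than the fingertips seen in the picture: reported -13 mm, seen about +8 mm, with no contact force. I'll use the picture's height from here on and close on the ends of the cylinder.

```bash
python3 -m inch '0 0 0 0.01 0 0 0; 0.2 0 0 0.01 0 0 0;0.4 0 0 0.01 0 0 0;0.5 0 0 0.01 0 0 0;0.5 0 0 0.01 0 0 0;0.5 0 0 0.01 0 0 0;0.5 0 0 0.01 0 0 0;0.5 0 0 0.01 0 0 0' 25; python3 - <<'E'
from h import *
f,c0=snap("side","5",[.469,-.2845,.03])
go(.469,-.2845,-.016,-149.3)
E
```

```text
t: 6.45
eef_pos: [0.4689, -0.2844, -0.0157]
ee_rot: [-3.142, 0.0, -2.606]
force: [0.3, 0.3, 1.6]
width: 0.0597
shift [-0.     -0.0003  0.0009] turn [-0.0001  0.0001 -0.0003] t 6.5 pos [ 0.4689 -0.2844 -0.0157] rpy [-180.      0.   -149.32] F [-0.65  0.61  1.61] w 0.0597
```

View pics/side5.png

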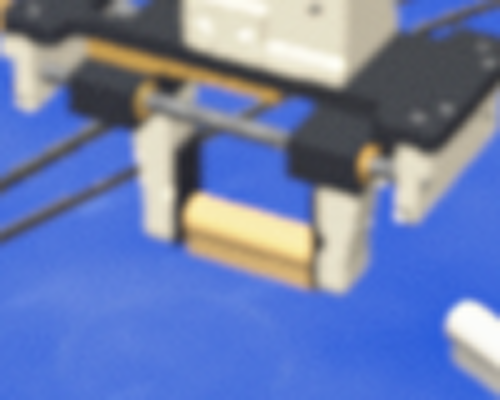

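```bash
python3 -m inch '0.5 0 0 -0.03 0 0 0; 0.5 0 0 -0.1 0 0 0; 0.5 0 0 -0.2 0 0 0; 0.5 0 0 -0.35 0 0 0; 0.5 0 0 -0.5 0 0 0; 0.5 0 0 -0.65 0 0 0; 0.5 0 0 -0.8 0 0 0; 0.5 0 0 -0.88 0 0 0; 0.5 0 0 -0.9 0 0 0; 0.5 0 0 -0.9 0 0 0'; python3 - <<'E'
from h import *
go(.56,-.05,.26,-125)
E
```

```text
t: 7.5
eef_pos: [0.4689, -0.2843, 0.2549]
ee_rot: [-3.141, 0.001, -2.606]
force: [-0.3, 0.5, -2.5]
width: 0.0598
shift [-0.6596  0.5168 -0.0164] turn [-0.001   0.0012 -0.4055] t 7.5 pos [ 0.4689 -0.2843  0.2549] rpy [-1.7996e+02  8.0000e-02 -1.4933e+02] F [-0.3   0.49 -2.51] w 0.0598
```

```bash
python3 -m inch '0.5 -0.11 0.09 0 0 0 -0.06; 0.5 -0.22 0.18 0 0 0 -0.13; 0.5 -0.33 0.27 0 0 0 -0.2; 0.5 -0.44 0.36 0 0 0 -0.27; 0.5 -0.55 0.45 -0.01 0 0 -0.34; 0.5 -0.66 0.52 -0.02 0 0 -0.4; 0.5 -0.66 0.52 -0.02 0 0 -0.4'; python3 - <<'E'
from h import *
go(.56,.2,.26,-90)
E
```

```text
t: 8.2
eef_pos: [0.5604, -0.0457, 0.2577]
ee_rot: [3.139, -0.002, -2.182]
force: [0.2, 0.1, -2.1]
width: 0.0596
shift [-0.67    0.4708 -0.0075] turn [ 0.0028 -0.0009 -0.5834] t 8.2 pos [ 0.5604 -0.0457  0.2577] rpy [ 1.7986e+02 -1.0000e-01 -1.2501e+02] F [ 0.15  0.15 -2.14] w 0.0596
```

```bash
python3 -m inch '0.5 -0.11 0.08 0 0 0 -0.1; 0.5 -0.22 0.16 0 0 0 -0.2; 0.5 -0.33 0.24 0 0 0 -0.3; 0.5 -0.44 0.32 0 0 0 -0.4; 0.5 -0.55 0.39 0 0 0 -0.5; 0.5 -0.66 0.47 0 0 0 -0.58; 0.5 -0.66 0.47 0 0 0 -0.58; 0.5 -0.66 0.47 0 0 0 -0.58'; python3 - <<'E'
from h import *
print(cl(0,104.5,32))
go(*cl(0,104.5,80)[:2],.08,-82.52)
E
```

```text
t: 9.0
eef_pos: [0.558, 0.1941, 0.2578]
ee_rot: [3.138, -0.002, -1.579]
force: [-0.1, 0.0, -1.4]
width: 0.0598
[0.53104157 0.26275171 0.032     ]
shift [-0.2294  0.0897  0.5926] turn [ 0.0034 -0.0018 -0.1326] t 9.0 pos [0.558  0.1941 0.2578] rpy [ 1.798e+02 -1.200e-01 -9.047e+01] F [-0.1   0.02 -1.35] w 0.0598
```

```bash
python3 -m inch '0.5 -0.12 0.05 0 0 0 -0.06; 0.5 -0.229 0.09 0.03 0 0 -0.13; 0.5 -0.229 0.09 0.15 0.003 -0.002 -0.133; 0.5 -0.229 0.09 0.3 0.003 -0.002 -0.133; 0.5 -0.229 0.09 0.45 0.003 -0.002 -0.133; 0.5 -0.229 0.09 0.56 0.003 -0.002 -0.133; 0.5 -0.229 0.09 0.59 0.003 -0.002 -0.133; 0.5 -0.229 0.09 0.59 0.003 -0.002 -0.133;0.5 -0.229 0.09 0.59 0.003 -0.002 -0.133'; python3 - <<'E'
from h import *
go(*cl(0,104.5,80)[:2],.08,-82.52)
snap("side","6",cl(0,100,70),50,45,6);snap("top","6",cl(0,80,50),55,40,6)
go(*cl(0,104.5,80)[:2],.08,-82.52)
E
```

```text
t: 9.9
eef_pos: [0.5338, 0.2628, 0.0847]
ee_rot: [-3.137, 0.002, -1.441]
force: [0.6, -0.1, -1.8]
width: 0.0595
shift [-0.0008  0.0092  0.0157] turn [-0.0049  0.0024 -0.0009] t 9.9 pos [0.5338 0.2628 0.0847] rpy [-1.7971e+02  1.4000e-01 -8.2570e+01] F [ 0.56 -0.11 -1.82] w 0.0595
shift [0.0009 0.0098 0.0176] turn [-0.0059  0.0034 -0.0006] t 10.0 pos [0.5339 0.2634 0.0853] rpy [-179.64    0.21  -82.55] F [-0.12  0.31 -1.  ] w 0.0596
```

View pics/side6.png

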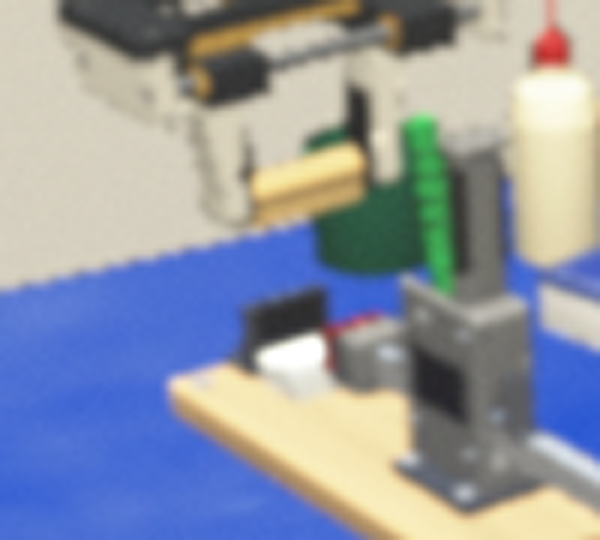

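View pics/top6.png

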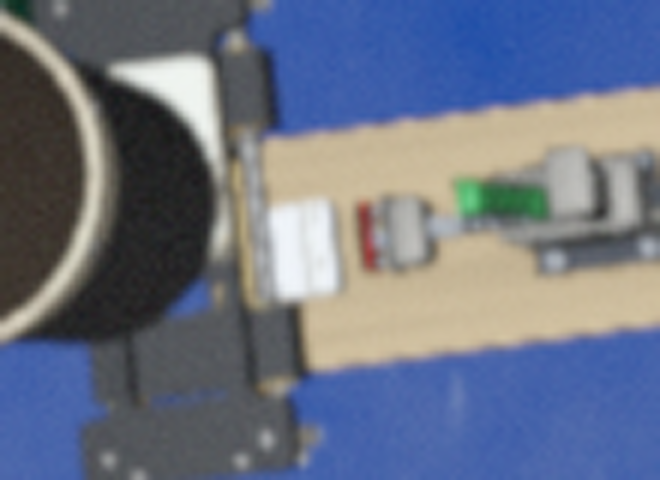

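```bash
python3 - <<'E'
from h import *
f=load("side6");u,v=proj(f,cl(0,100,70));c=np.array([int(u)-50,int(v)-45])
p=np.array([.5338,.2630,.085])
ex=np.r_[EX,0];ey=np.r_[EY,0]
for b in(.0157,.0207):
  for s in(-.03,.03):
    print(b,s,'web bottom near',((proj(f,p+s*ex-.005*ey+[0,0,b])-c+.5)*6).round(),'top',((proj(f,p+s*ex+[0,0,b+.0245])-c+.5)*6).round(),'belly near',((proj(f,p+s*ex-.0085*ey+[0,0,b+.016])-c+.5)*6).round())
# mask
hsv=cv2.cvtColor(f["img"],cv2.COLOR_RGB2HSV)
P,ok=cloud(f)
m=((hsv[...,0]>12)&(hsv[...,0]<30)&(hsv[...,1]>75)&(hsv[...,2]>120)).astype(np.uint8)
k=np.zeros_like(m);k[c[1]+22:c[1]+40,c[0]+38:c[0]+66]=1;m*=k
ys,xs=np.nonzero(m);print(len(xs),((np.c_[xs,ys].mean(0)-c+.5)*6).round(), P[m>0].mean(0).round(4))
ctr=proj(f,p+np.array([0,0,.0157+.0125]));print('expected centre',((ctr-c+.5)*6).round())
E
```

```text
0.0157 -0.03 web bottom near [253. 228.] top [244. 174.] belly near [255. 197.]
0.0157 0.03 web bottom near [366. 196.] top [357. 143.] belly near [369. 165.]
0.0207 -0.03 web bottom near [252. 218.] top [243. 163.] belly near [254. 187.]
0.0207 0.03 web bottom near [366. 186.] top [357. 132.] belly near [368. 155.]
179 [311. 185.] [0.538  0.2639 0.1107]
expected centre [303. 183.]
```

```bash
python3 -m inch '0.5 0 0.009 0.02 -0.004 0.002 0; 0.5 0 0.009 0.07 -0.004 0.002 0; 0.5 0 0.009 0.12 -0.004 0.002 0; 0.5 0 0.009 0.15 -0.004 0.002 0; 0.5 0 0.009 0.16 -0.004 0.002 0;0.5 0 0.009 0.16 -0.004 0.002 0;0.5 0 0.009 0.16 -0.004 0.002 0'; python3 - <<'E'
from h import *
go(*cl(0,104.5,80)[:2],.0163,-82.52)
snap("side","7",cl(0,100,50),40,35,8)
E
```

```text
t: 10.7
eef_pos: [0.5305, 0.2629, 0.0358]
ee_rot: [3.142, 0.0, -1.44]
force: [0.2, -0.4, -2.8]
width: 0.0595
shift [ 0.0006 -0.0017  0.065 ] turn [ 0.0001  0.0002 -0.0002] t 10.7 pos [0.5305 0.2629 0.0358] rpy [ 1.800e+02  1.000e-02 -8.253e+01] F [ 0.18 -0.44 -2.85] w 0.0595
```

View pics/side7.png

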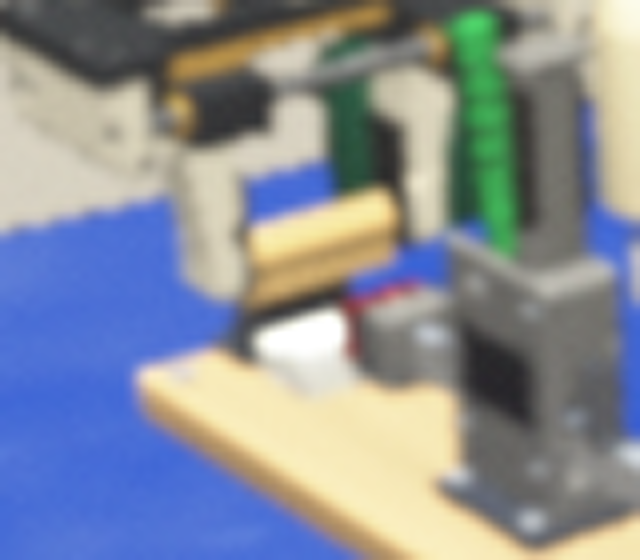

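```bash
python3 -m inch '0.5 0 -0.002 0.015 0 0 0; 0.5 0 -0.002 0.03 0 0 0;0.5 0 -0.002 0.045 0 0 0;0.5 0 -0.002 0.045 0 0 0'; python3 - <<'E'
from h import *
go(*cl(0,104.5,80)[:2],.0163,-82.52)
E
```

```text
t: 11.15
eef_pos: [0.5302, 0.2622, 0.0207]
ee_rot: [3.139, -0.001, -1.441]
force: [0.0, -0.2, -1.7]
width: 0.0596
shift [-0.0015 -0.0029  0.0148] turn [ 0.0021 -0.0009 -0.0006] t 11.15 pos [0.5302 0.2622 0.0207] rpy [ 1.7988e+02 -6.0000e-02 -8.2550e+01] F [ 0.03 -0.16 -1.69] w 0.0596
```

```bash
python3 -m inch '0.5 0 0 0.005 0 0 0; 0.5 0 0 0.01 0 0 0;0.5 0 0 0.01 0 0 0'; python3 -m inch '0.5 0 0 0.003 0 0 0; 0.5 0 0 0.003 0 0 0'; python3 - <<'E'
from h import *
go(*cl(0,104.5,80)[:2],.0163,-82.52)
E
```

```text
t: 11.45
eef_pos: [0.5306, 0.2625, 0.0185]
ee_rot: [3.14, -0.0, -1.441]
force: [0.2, 0.7, -1.4]
width: 0.0596
t: 11.65
eef_pos: [0.5307, 0.2626, 0.0177]
ee_rot: [3.141, -0.0, -1.441]
force: [0.6, 0.1, -2.4]
width: 0.0595
shift [-0.0004 -0.0012  0.0047] turn [ 0.0009 -0.0002 -0.0004] t 11.65 pos [0.5307 0.2626 0.0177] rpy [ 1.7995e+02 -1.0000e-02 -8.2540e+01] F [ 0.58  0.08 -2.45] w 0.0595
```

```bash
python3 -m inch '0.5 0 0 0.003 0 0 0; 0.5 0 0 0.003 0 0 0;0.5 0 0 0.003 0 0 0'; python3 -m inch '0.5 0 0 0.003 0 0 0; 0.5 0 0 0.003 0 0 0;0.5 0 0 0.003 0 0 0'; python3 - <<'E'
from h import *
go(*cl(0,104.5,80)[:2],.0163,-82.52)
snap("side","8",cl(0,100,50),40,35,8)
E
```

```text
t: 11.95
eef_pos: [0.5307, 0.2626, 0.0169]
ee_rot: [3.141, -0.0, -1.441]
force: [-0.1, 0.7, -1.5]
width: 0.0597
t: 12.25
eef_pos: [0.5308, 0.2627, 0.0163]
ee_rot: [3.141, -0.0, -1.44]
force: [-1.3, -0.6, 3.0]
width: 0.0597
shift [-0.0001 -0.0007  0.    ] turn [ 0.0005 -0.0001 -0.0002] t 12.25 pos [0.5308 0.2627 0.0163] rpy [179.97  -0.   -82.53] F [-1.25 -0.61  3.01] w 0.0597
```

View pics/side8.png

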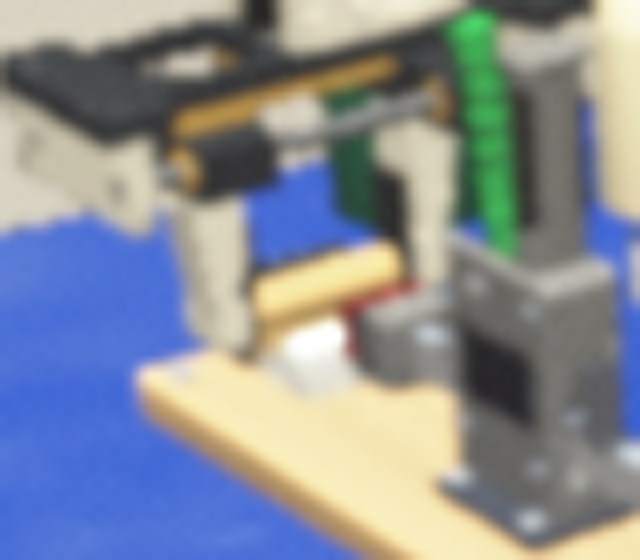

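```bash
python3 -m inch '0.3 0 0 0 0 0 0; 0.15 0 0 0 0 0 0;0 0 0 0 0 0 0;0 0 0 0 0 0 0;0 0 0 0 0 0 0;0 0 0 0 0 0 0' 10; python3 -m inch '0 0 0 -0.02 0 0 0; 0 0 0 -0.08 0 0 0;0 0 0 -0.18 0 0 0;0 0 0 -0.32 0 0 0;0 0 0 -0.47 0 0 0;0 0 0 -0.62 0 0 0;0 0 0 -0.77 0 0 0;0 0 0 -0.82 0 0 0;0 0 0 -0.82 0 0 0'; python3 - <<'E'
from h import *
snap("side","9",cl(0,80,50),40,35,8)
go(*cl(0,104.5,80)[:2],.0163,-82.52)
E
```

```text
t: 12.9
eef_pos: [0.5307, 0.2626, 0.0159]
ee_rot: [3.141, -0.0, -1.441]
force: [0.5, 0.1, 0.5]
width: 0.0871
t: 13.8
eef_pos: [0.5321, 0.2634, 0.2661]
ee_rot: [-3.137, 0.003, -1.44]
force: [-0.2, -0.3, -0.7]
width: 0.0878
shift [0.0022 0.0016 0.8244] turn [-0.0014  0.0017 -0.0004] t 13.85 pos [0.5311 0.263  0.2636] rpy [-1.7992e+02  1.0000e-01 -8.2550e+01] F [ 0.83 -0.74 -1.61] w 0.0877
```

View pics/side9.png

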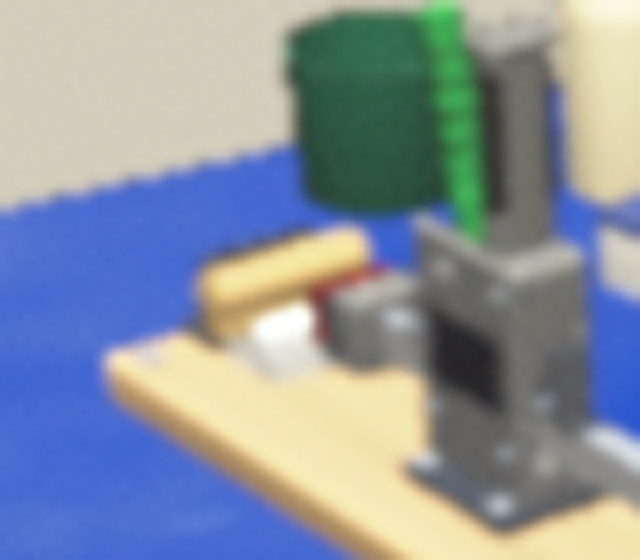

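```bash
python3 - <<'E'
from h import *
f=load("side5");P,ok=cloud(f)
u,v=proj(f,[.469,-.2845,.03]);c=np.array([int(u)-50,int(v)-40])
y=np.radians(-149.3);ty=np.array([np.sin(y),-np.cos(y)]);tx=np.array([np.cos(y),np.sin(y)])
for n,(a,b) in dict(tipR=(335,285),fingR=(340,200),blkbotR=(330,172),blkmid=(335,150),rod=(250,122),rod2=(200,108),strip=(150,62),platebot=(420,130),sideR=(415,210),sideR2=(410,180),blkL=(100,110),tipL=(160,230),gold=(370,160)).items():
    p=P[c[1]+int(b/5),c[0]+int(a/5)];d=p[:2]-[.4689,-.2844]
    print(n,'tool x %.1f y %.1f z %.1f'%(d@tx*1000,d@ty*1000,p[2]*1000))
E
```

```text
tipR tool x 15.2 y -44.8 z 13.3
fingR tool x 16.2 y -47.1 z 54.9
blkbotR tool x 38.9 y -53.9 z 84.1
blkmid tool x 39.2 y -56.1 z 93.9
rod tool x 31.0 y -15.3 z 90.4
rod2 tool x 29.8 y 7.4 z 89.8
strip tool x 20.2 y 35.3 z 97.2
platebot tool x 36.7 y -89.9 z 111.6
sideR tool x 37.7 y -89.1 z 76.5
sideR2 tool x 39.0 y -87.4 z 90.1
blkL tool x 37.7 y 48.4 z 79.8
tipL tool x 12.8 y 36.5 z 11.7
gold tool x 32.7 y -67.7 z 89.3
```

```bash
python3 - <<'E'
from h import *
f=load("side8");a=f["img"]
u,v=proj(f,cl(0,104,80));u=int(u);v=int(v)
cv2.imwrite("pics/grip.png",cv2.resize(a[v-60:v+30,u-60:u+60],None,fx=6,fy=6,interpolation=cv2.INTER_CUBIC)[:,:,::-1])
E
```

```text
(no output)
```

View pics/grip.png

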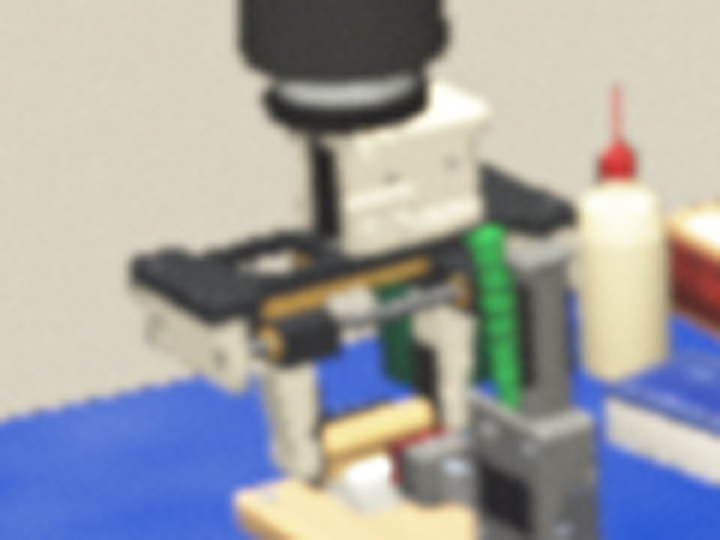

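```bash
python3 -m inch '0 0 0 0 0 0 -0.14; 0 0 0 0 0 0 -0.28; 0 0 0 0 0 0 -0.42; 0 0 0 0 0 0 -0.56; 0 0 0 0 0 0 -0.7; 0 0 0 0 0 0 -0.84; 0 0 0 0 0 0 -0.96; 0 0 0 0 0 0 -0.96'; python3 - <<'E'
from h import *
print(cl(0,-26,0))
go(*cl(0,-26,0)[:2],.25,7.48)
E
```

```text
t: 14.65
eef_pos: [0.5303, 0.2623, 0.2604]
ee_rot: [3.139, 0.002, -0.434]
force: [-0.8, 0.3, -0.7]
width: 0.0876
[0.5480405  0.13336357 0.        ]
shift [0.2343 0.365  0.0355] turn [ 0.0023  0.0025 -0.5387] t 14.65 pos [0.5303 0.2623 0.2604] rpy [ 1.7983e+02  1.1000e-01 -2.4840e+01] F [-0.79  0.31 -0.72] w 0.0876
```

```bash
python3 -m inch '0 0.05 0.07 0 0 0 -0.12; 0 0.1 0.15 0 0 0 -0.25; 0 0.15 0.23 0 0 0 -0.38; 0 0.2 0.31 0 0 0 -0.5; 0 0.234 0.365 0.03 0.002 0.002 -0.539; 0 0.234 0.365 0.03 0.002 0.002 -0.539; 0 0.234 0.365 0.03 0.002 0.002 -0.539'; python3 - <<'E'
from h import *
snap("side","10",cl(0,0,150),60,55,5)
f,c=snap("top","10",cl(0,40,50),55,40,6)
go(*cl(0,-26,0)[:2],.11,7.48)
E
```

```text
t: 15.35
eef_pos: [0.5481, 0.1334, 0.2523]
ee_rot: [-3.141, -0.0, 0.125]
force: [0.4, 0.6, -0.5]
width: 0.0878
shift [-0.0021  0.0035  0.4761] turn [-0.001  -0.0013 -0.0032] t 15.45 pos [0.5484 0.1343 0.2528] rpy [-1.7994e+02 -8.0000e-02  7.2900e+00] F [ 0.54 -0.29  0.37] w 0.0875
```

View pics/side10.png

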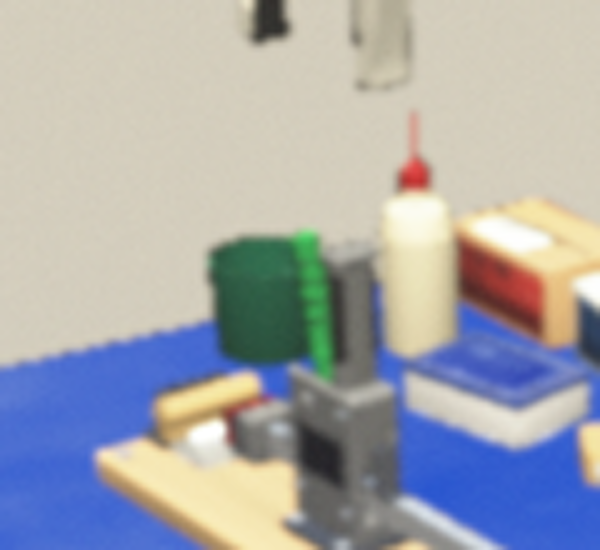

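View pics/top10.png

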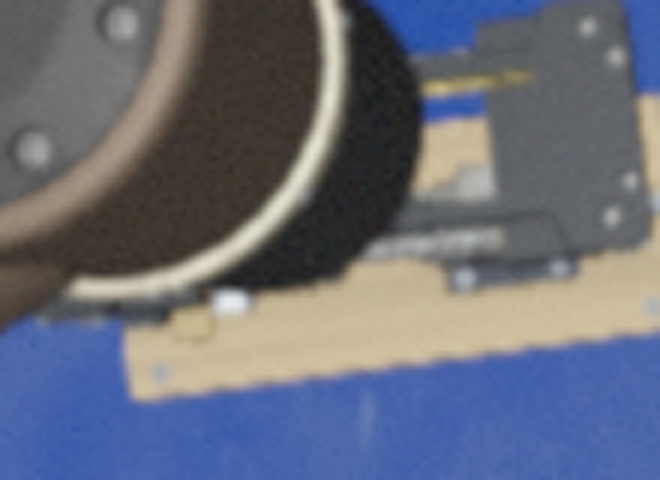

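```bash
python3 -m inch '0 -0.002 0.003 0.1 -0.001 -0.001 -0.003; 0 -0.002 0.003 0.2 -0.001 -0.001 -0.003; 0 -0.002 0.003 0.25 -0.001 -0.001 -0.003;0 -0.002 0.003 0.26 -0.001 -0.001 -0.003; 0 -0.002 0.003 0.26 -0.001 -0.001 -0.003'; python3 - <<'E'
from h import *
snap("side","11",cl(0,-20,160),45,40,7)
go(*cl(0,-26,0)[:2],.11,7.48)
E
```

```text
t: 15.95
eef_pos: [0.5481, 0.1335, 0.175]
ee_rot: [3.141, -0.0, 0.132]
force: [-0.4, -0.3, 0.5]
width: 0.0874
shift [-0.0022  0.0006  0.2193] turn [-0.0001 -0.0015  0.0019] t 16.0 pos [0.5486 0.1336 0.1758] rpy [-1.7999e+02 -9.0000e-02  7.5900e+00] F [0.66 0.38 0.16] w 0.0877
```

View pics/side11.png

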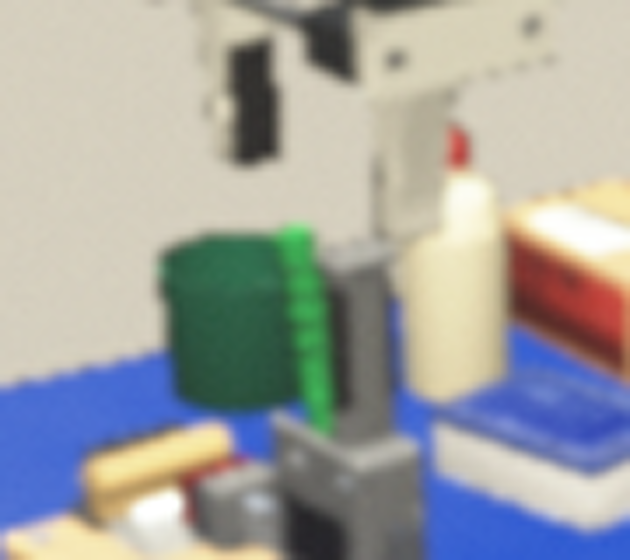

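```bash
python3 -m inch '0 -0.002 0 0.05 0 -0.001 0.002; 0 -0.002 0 0.11 0 -0.001 0.002; 0 -0.002 0 0.17 0 -0.001 0.002;0 -0.002 0 0.21 0 -0.001 0.002; 0 -0.002 0 0.219 0 -0.001 0.002;0 -0.002 0 0.219 0 -0.001 0.002'; python3 - <<'E'
from h import *
snap("side","12",cl(0,-20,130),50,45,6)
go(*cl(0,-26,0)[:2],.11,7.48)
E
```

```text
t: 16.6
eef_pos: [0.5478, 0.1331, 0.1097]
ee_rot: [-3.142, 0.0, 0.13]
force: [0.3, -0.6, 0.2]
width: 0.0877
shift [-0.     -0.0007  0.0006] turn [-0.0003 -0.0007 -0.0002] t 16.65 pos [0.5481 0.1331 0.1102] rpy [-1.7998e+02 -4.0000e-02  7.4700e+00] F [-0.29  0.13  0.51] w 0.0874
```

View pics/side12.png

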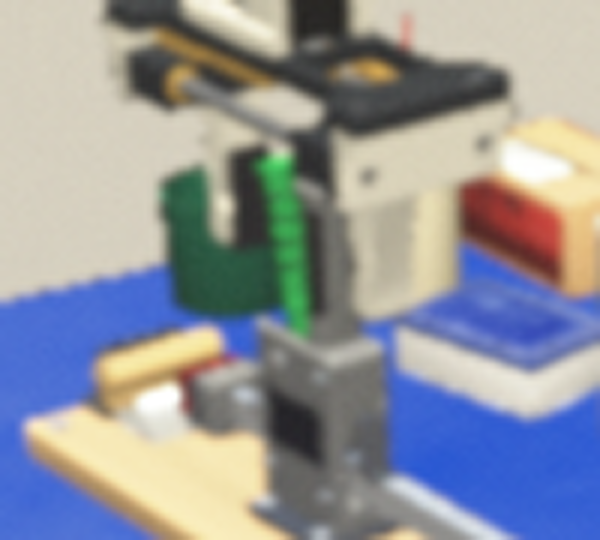

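```bash
python3 -m inch '0.25 0 0 0 0 0 0; 0.36 0 0 0 0 0 0; 0.4 0 0 0 0 0 0; 0.4 0 0 0 0 0 0' 20;  python3 -m inch '0.455 0 0 0 0 0 0; 0.5 0 0.003 0 0 0 0;0.5 0 0.003 0 0 0 0;0.5 0 0.003 0 0 0 0' ; python3 - <<'E'
from h import *
snap("side","13",cl(0,-20,130),50,45,6)
go(*cl(0,-26,0)[:2],.11,7.48)
E
```

```text
t: 17.05
eef_pos: [0.5476, 0.1329, 0.1095]
ee_rot: [-3.141, 0.0, 0.13]
force: [-0.7, -0.3, -0.1]
width: 0.061
t: 17.45
eef_pos: [0.548, 0.131, 0.1095]
ee_rot: [3.14, 0.0, 0.13]
force: [2.5, -4.5, 1.5]
width: 0.0439
shift [ 0.0011 -0.008  -0.0016] turn [ 0.0012  0.0001 -0.0003] t 17.5 pos [0.548  0.1309 0.1095] rpy [1.7993e+02 1.0000e-02 7.4600e+00] F [ 3.02 -5.41  1.14] w 0.0439
```

View pics/side13.png

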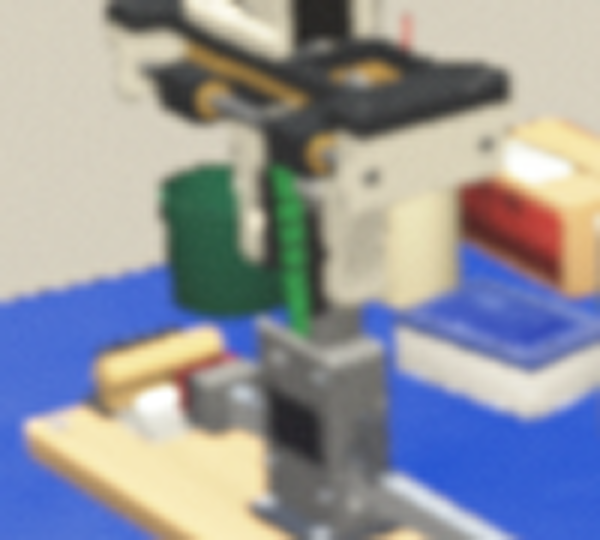

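```bash
python3 -m inch '0.545 0 0.012 0 0 0 0; 0.59 0 0.018 0 0 0 0; 0.636 0 0.025 0 0 0 0; 0.68 0 0.032 0 0 0 0;0.68 0 0.032 0 0 0 0;0.68 0 0.032 0 0 0 0' ; python3 - <<'E'
from h import *
snap("side","14",cl(0,-20,130),50,45,6)
go(*cl(0,-26,0)[:2],.11,7.48)
E
```

```text
t: 18.1
eef_pos: [0.5492, 0.1238, 0.1098]
ee_rot: [-3.139, -0.001, 0.13]
force: [-2.0, 5.2, 4.5]
width: 0.0287
shift [ 0.0004 -0.0321 -0.0006] turn [-0.0022 -0.0011 -0.0003] t 18.15 pos [0.5492 0.1238 0.1098] rpy [-1.7987e+02 -7.0000e-02  7.4600e+00] F [-2.24  5.33  5.06] w 0.0295
```

View pics/side14.png

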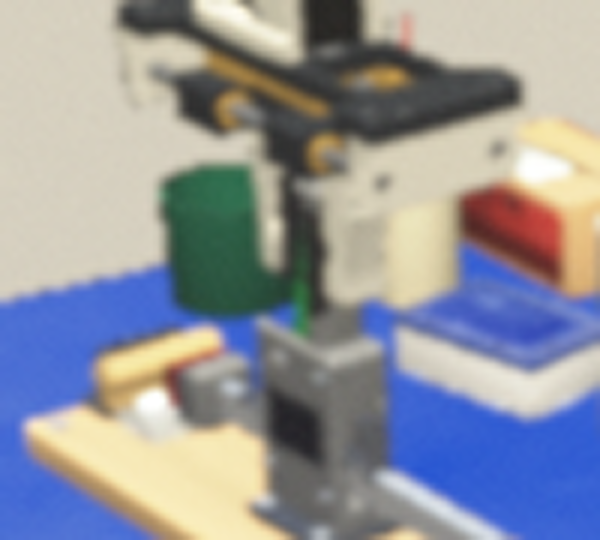

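```bash
python3 -m inch '0.6 0 -0.02 0 0 0 0; 0.5 0 -0.033 0 0 0 0; 0.4 0 -0.033 0 0 0 0; 0.32 0 -0.033 0 0 0 0; 0.32 0 -0.033 0 0 0 0; 0.32 0 -0.033 0 0 0 0'; python3 - <<'E'
from h import *
f,c=snap("side","15",cl(0,-20,110),60,55,5)
go(*cl(0,-26.5,0)[:2],.11,7.48)
E
```

```text
t: 18.75
eef_pos: [0.5471, 0.1324, 0.109]
ee_rot: [-3.141, 0.001, 0.13]
force: [-0.5, 1.3, -0.8]
width: 0.0592
shift [ 0.0033 -0.0011 -0.0032] turn [-0.0001  0.001  -0.0002] t 18.8 pos [0.5472 0.1324 0.109 ] rpy [-1.7999e+02  6.0000e-02  7.4700e+00] F [-0.06  0.46 -1.07] w 0.0593
```

View pics/side15.png

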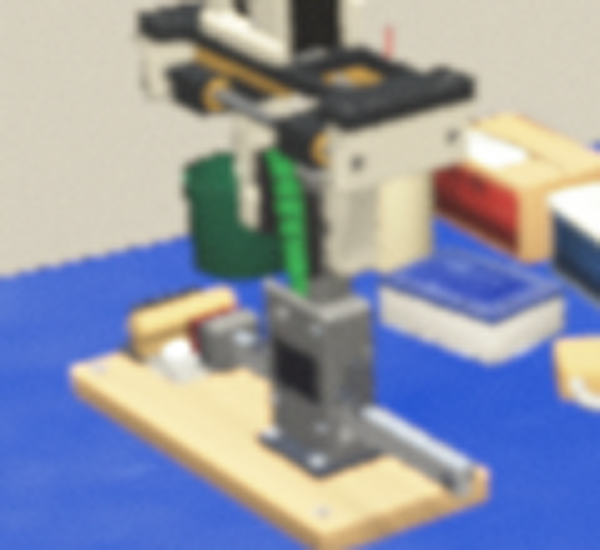

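```bash
cat >> h.py <<'E'
def track(tag,ref="12"):
    a=load("side"+ref)["img"];b=load("side"+tag);bi=b["img"]
    p0=proj(b,cl(0,40,50));p1=proj(b,cl(0,50,50));d=(p1-p0)/10 # px per mm
    out=[]
    for (x0,x1,y0,y1) in((269,279,219,229),(310,324,245,259)):
        T=a[y0:y1,x0:x1];S=bi[y0-25:y1+12,x0-32:x1+10]
        r=cv2.matchTemplate(S,T,cv2.TM_SQDIFF_NORMED);_,_,m,_=cv2.minMaxLoc(r);v=r[m[1],m[0]]
        def sp(l,c,h): return 0 if (l-2*c+h)==0 else .5*(l-h)/(l-2*c+h)
        sx=sp(r[m[1],m[0]-1],v,r[m[1],min(m[0]+1,r.shape[1]-1)]) if 0<m[0]<r.shape[1]-1 else 0
        sy=sp(r[m[1]-1,m[0]],v,r[m[1]+1,m[0]]) if 0<m[1]<r.shape[0]-1 else 0
        q=np.array([m[0]+sx-32,m[1]+sy-25]);out.append((q.round(2).tolist(),'mm',round(float(q@d/(d@d)),2),'res',round(float(v),4)))
    print(tag,out,'px/mm',d.round(3))
E
python3 -c "
from h import *
for t in('13','14','15'):track(t)"
```

```text
13 [([-0.15000000596046448, -0.07999999821186066], 'mm', 0.71, 'res', 0.0025), ([-0.10999999940395355, 0.0], 'mm', 0.41, 'res', 0.0019)] px/mm [-0.202 -0.12 ]
14 [([-1.5299999713897705, -1.0399999618530273], 'mm', 7.87, 'res', 0.0168), ([0.12999999523162842, 0.0], 'mm', -0.5, 'res', 0.014)] px/mm [-0.202 -0.12 ]
15 [([-1.5299999713897705, -1.0499999523162842], 'mm', 7.85, 'res', 0.0169), ([0.12999999523162842, 0.009999999776482582], 'mm', -0.49, 'res', 0.0139)] px/mm [-0.202 -0.12 ]
```

```bash
python3 -m inch '0.42 0 0 0 0 0 0;0.455 0 0 0 0 0 0; 0.5 0 0.007 0 0 0 0; 0.545 0 0.013 0 0 0 0; 0.59 0 0.02 0 0 0 0; 0.636 0 0.027 0 0 0 0; 0.68 0 0.032 0 0 0 0;0.68 0 0.032 0 0 0 0;0.68 0 0.032 0 0 0 0' 20; python3 - <<'E'
from h import *
f,c=snap("side","16",cl(0,-20,110),60,55,5)
go(*cl(0,-26.5,0)[:2],.11,7.48)
track("16")
E
python3 -m inch '0.6 0 -0.02 0 0 0 0; 0.5 0 -0.032 0 0 0 0; 0.4 0 -0.032 0 0 0 0; 0.32 0 -0.032 0 0 0 0; 0.32 0 -0.032 0 0 0 0; 0.32 0 -0.032 0 0 0 0'; python3 - <<'E'
from h import *
f,c=snap("side","17",cl(0,90,45),32,25,12)
go(*cl(0,-26.5,0)[:2],.11,7.48)
track("17")
E
```

```text
t: 19.7
eef_pos: [0.5493, 0.1238, 0.1099]
ee_rot: [-3.14, -0.001, 0.13]
force: [-2.4, 5.3, 4.2]
width: 0.0292
shift [-0.0001 -0.0305 -0.0001] turn [-0.002  -0.0013 -0.0005] t 19.75 pos [0.5493 0.1238 0.11  ] rpy [-1.7988e+02 -8.0000e-02  7.4500e+00] F [-2.4   5.12  4.89] w 0.0289
16 [([-3.6600000858306885, -1.7100000381469727], 'mm', 17.07, 'res', 0.0344), ([0.3799999952316284, 0.05999999865889549], 'mm', -1.53, 'res', 0.0206)] px/mm [-0.202 -0.12 ]
t: 20.35
eef_pos: [0.5472, 0.1323, 0.109]
ee_rot: [-3.141, 0.001, 0.13]
force: [0.0, 1.3, -1.6]
width: 0.0591
shift [ 0.0031 -0.0013 -0.0032] turn [-0.0001  0.001  -0.0002] t 20.4 pos [0.5472 0.1324 0.109 ] rpy [-1.80e+02  6.00e-02  7.47e+00] F [-0.64  1.4  -0.25] w 0.0594
17 [([-3.640000104904175, -1.7000000476837158], 'mm', 17.0, 'res', 0.0344), ([0.3799999952316284, 0.05999999865889549], 'mm', -1.52, 'res', 0.0206)] px/mm [-0.202 -0.12 ]
```

View pics/side17.png

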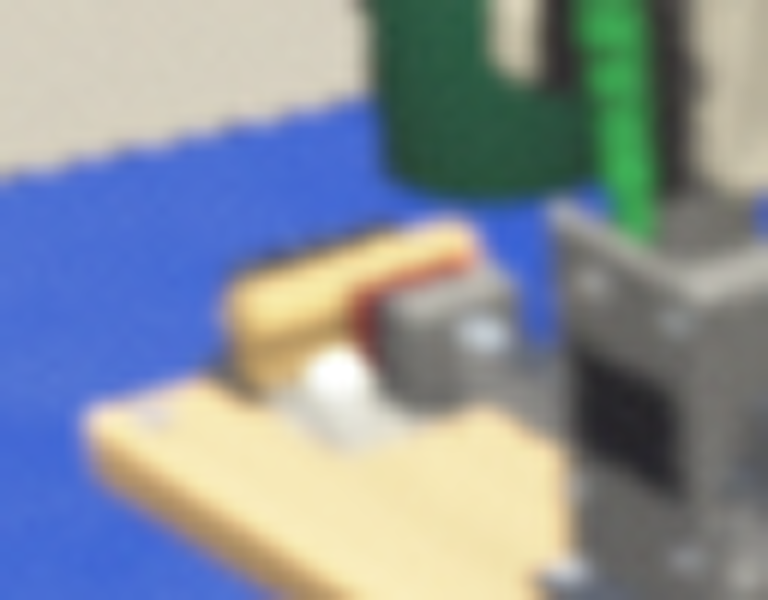

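```bash
cat >> h.py <<'E'
def onx(f,u,v,x):
    o,d=ray(f,u,v);n=np.r_[EX,0];s=((np.r_[CEN,0]+n*x/1000-o)@n)/(d@n);p=o+s*d
    return np.array([(p[:2]-CEN)@EY*1000-OFF,p[2]*1000])
E
python3 - <<'E'
from h import *
f=load("side17");u,v=proj(f,cl(0,90,45));c=np.array([int(u)-32,int(v)-25])
for n,p,x in(("redL top",(352,298),-15),("redL bot",(365,355),-15),("headL top",(388,298),-15),("head bot L",(388,395),-15),("head top R back?",(520,290),15),("cyl near-left end top",(235,285),-30)):
    print(n,onx(f,c[0]+p[0]/12-.5,c[1]+p[1]/12-.5,x).round(1))
for n,p in dict(pad=(-15,80,58),padb=(-15,80,38),cylb=(-15,96,48)).items():print(n,((proj(f,cl(*p))-c+.5)*12).round())
f=load("top0")
hsv=cv2.cvtColor(f["img"],cv2.COLOR_RGB2HSV)
for v in(240,242,244,246):print(v,[tuple(f["img"][v,u].tolist()) for u in range(216,232)])
print([(u,((onz(f,u,243,.058)[:2]-CEN)@EY*1000-OFF).round(1)) for u in range(216,240,2)])
E
```

```text
redL top [83.  56.4]
redL bot [79.  43.7]
headL top [67.1 61.9]
head bot L [70. 37.]
head top R back? [59.6 58. ]
cyl near-left end top [109.3  54.8]
pad [359. 296.]
padb [364. 377.]
cylb [324. 314.]
240 [(224, 229, 233), (176, 176, 176), (175, 163, 143), (196, 181, 153), (186, 170, 141), (144, 122, 101), (129, 68, 62), (127, 78, 77), (137, 120, 117), (136, 130, 122), (128, 129, 126), (154, 155, 153), (170, 171, 167), (178, 178, 174), (181, 181, 177), (167, 167, 163)]
242 [(226, 230, 235), (179, 181, 181), (166, 157, 141), (192, 177, 148), (189, 174, 144), (151, 133, 108), (131, 79, 71), (142, 85, 87), (157, 141, 140), (160, 159, 155), (135, 138, 137), (153, 153, 153), (171, 170, 167), (181, 181, 178), (185, 185, 182), (177, 177, 175)]
244 [(229, 233, 237), (193, 195, 194), (170, 163, 150), (194, 179, 151), (197, 181, 151), (166, 149, 123), (137, 90, 78), (160, 85, 88), (158, 134, 142), (158, 157, 167), (145, 150, 157), (149, 150, 151), (170, 169, 168), (182, 182, 180), (187, 188, 184), (185, 185, 182)]
246 [(233, 237, 239), (211, 213, 215), (172, 169, 162), (184, 171, 146), (196, 181, 151), (180, 163, 135), (142, 102, 86), (150, 61, 58), (130, 82, 82), (134, 122, 120), (140, 136, 132), (139, 137, 138), (166, 166, 164), (179, 180, 176), (182, 182, 179), (177, 177, 173)]
[(216, np.float64(81.4)), (218, np.float64(76.2)), (220, np.float64(71.1)), (222, np.float64(66.0)), (224, np.float64(60.9)), (226, np.float64(55.8)), (228, np.float64(50.7)), (230, np.float64(45.6)), (232, np.float64(40.5)), (234, np.float64(35.4)), (236, np.float64(30.3)), (238, np.float64(25.2))]
```

```bash
python3 -m inch '0.42 0 0 0 0 0 0;0.455 0 0 0 0 0 0; 0.5 0 0.007 0 0 0 0; 0.545 0 0.013 0 0 0 0; 0.59 0 0.02 0 0 0 0; 0.636 0 0.027 0 0 0 0; 0.68 0 0.032 0 0 0 0;0.68 0 0.032 0 0 0 0;0.68 0 0.032 0 0 0 0' 20; python3 - <<'E'
from h import *
f,c=snap("side","18",cl(0,90,45),32,25,12)
go(*cl(0,-26.5,0)[:2],.11,7.48)
track("18")
E
python3 -m inch '0.6 0 -0.02 0 0 0 0; 0.5 0 -0.032 0 0 0 0; 0.4 0 -0.032 0 0 0 0; 0.32 0 -0.032 0 0 0 0; 0.32 0 -0.032 0 0 0 0; 0.32 0 -0.032 0 0 0 0'; python3 - <<'E'
from h import *
f,c=snap("side","19",cl(0,90,45),32,25,12)
go(*cl(0,-26.5,0)[:2],.11,7.48)
track("19");track("19","17");track("17","15");track("15","12")
E
```

```text
t: 21.3
eef_pos: [0.5493, 0.1238, 0.1099]
ee_rot: [-3.14, -0.001, 0.13]
force: [-2.3, 6.0, 5.6]
width: 0.0289
shift [ 0.0001 -0.0306 -0.0001] turn [-0.0019 -0.0012 -0.0005] t 21.35 pos [0.5493 0.1238 0.1099] rpy [-1.7988e+02 -7.0000e-02  7.4500e+00] F [-3.02  6.3   4.3 ] w 0.029
18 [([-5.400000095367432, -2.569999933242798], 'mm', 25.33, 'res', 0.0421), ([0.5, 0.1599999964237213], 'mm', -2.17, 'res', 0.0324)] px/mm [-0.202 -0.12 ]
t: 21.95
eef_pos: [0.5472, 0.1323, 0.109]
ee_rot: [-3.141, 0.001, 0.13]
force: [0.4, 1.6, -1.4]
width: 0.0594
shift [ 0.0031 -0.0013 -0.0031] turn [-0.0001  0.001  -0.0002] t 22.0 pos [0.5472 0.1324 0.1091] rpy [-1.80e+02  6.00e-02  7.47e+00] F [ 0.23  1.08 -0.55] w 0.0592
19 [([-5.380000114440918, -2.559999942779541], 'mm', 25.23, 'res', 0.0421), ([0.5, 0.1599999964237213], 'mm', -2.17, 'res', 0.0324)] px/mm [-0.202 -0.12 ]
19 [([-0.7200000286102295, -0.6399999856948853], 'mm', 3.99, 'res', 0.0119), ([-0.2800000011920929, -0.1599999964237213], 'mm', 1.36, 'res', 0.0121)] px/mm [-0.202 -0.12 ]
17 [([-0.8500000238418579, -0.5899999737739563], 'mm', 4.39, 'res', 0.0134), ([-0.14000000059604645, -0.10000000149011612], 'mm', 0.75, 'res', 0.0078)] px/mm [-0.202 -0.12 ]
15 [([-1.5299999713897705, -1.0499999523162842], 'mm', 7.85, 'res', 0.0169), ([0.12999999523162842, 0.009999999776482582], 'mm', -0.49, 'res', 0.0139)] px/mm [-0.202 -0.12 ]
```

View pics/side19.png

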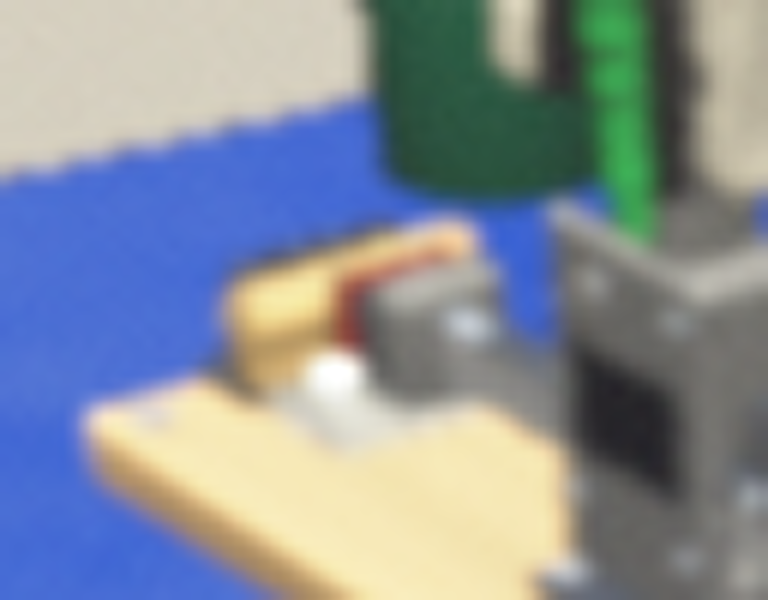

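```bash
python3 -m inch '0.42 0 0 0 0 0 0;0.455 0 0 0 0 0 0; 0.5 0 0.006 0 0 0 0; 0.545 0 0.012 0 0 0 0;0.545 0 0.012 0 0 0 0;0.545 0 0.012 0 0 0 0' 8; python3 - <<'E'
from h import *
go(*cl(0,-26.5,0)[:2],.11,7.48)
E
```

```text
t: 22.6
eef_pos: [0.5484, 0.1289, 0.1096]
ee_rot: [-3.141, -0.0, 0.13]
force: [0.7, 2.0, 1.9]
width: 0.0399
shift [ 0.0007 -0.0132 -0.0012] turn [-0.0005 -0.0005 -0.0004] t 22.6 pos [0.5484 0.1289 0.1096] rpy [-1.7997e+02 -3.0000e-02  7.4600e+00] F [0.66 2.02 1.88] w 0.0399
```

```bash
python3 -m inch '0.57 0 0.003 0 0 0 0;0.59 0 0.007 0 0 0 0; 0.59 0 0.007 0 0 0 0;0.59 0 0.007 0 0 0 0';python3 -m inch '0.615 0 0.003 0 0 0 0;0.636 0 0.006 0 0 0 0; 0.636 0 0.006 0 0 0 0;0.636 0 0.006 0 0 0 0'
```

```text
t: 23.0
eef_pos: [0.5486, 0.127, 0.1095]
ee_rot: [-3.141, -0.0, 0.13]
force: [-1.1, 4.5, 3.8]
width: 0.0361
t: 23.4
eef_pos: [0.5489, 0.125, 0.1097]
ee_rot: [-3.141, -0.001, 0.13]
force: [-0.7, 4.0, 5.0]
width: 0.0326
```

```bash
python3 -m inch '0.65 0 0.001 0 0 0 0;0.66 0 0.002 0 0 0 0; 0.66 0 0.002 0 0 0 0;0.66 0 0.002 0 0 0 0';python3 -m inch '0.67 0 0.001 0 0 0 0;0.68 0 0.002 0 0 0 0; 0.68 0 0.002 0 0 0 0;0.68 0 0.002 0 0 0 0'; python3 - <<'E'
from h import *
f,c=snap("side","20",cl(0,90,45),32,25,12)
go(*cl(0,-26.5,0)[:2],.11,7.48)
track("20","19")
E
```

```text
t: 23.8
eef_pos: [0.549, 0.124, 0.1097]
ee_rot: [3.141, -0.0, 0.13]
force: [1.1, 1.3, 5.2]
width: 0.0297
t: 24.2
eef_pos: [0.5491, 0.1239, 0.1097]
ee_rot: [-3.141, -0.001, 0.13]
force: [-1.6, 4.8, 4.6]
width: 0.0297
shift [ 0.0008 -0.0301 -0.0011] turn [-0.0006 -0.0005 -0.0002] t 24.25 pos [0.549  0.1239 0.1097] rpy [-1.7997e+02 -3.0000e-02  7.4700e+00] F [-0.43  4.25  5.24] w 0.0297
20 [([-0.4399999976158142, -0.15000000596046448], 'mm', 1.92, 'res', 0.0124), ([-0.25999999046325684, -0.1599999964237213], 'mm', 1.28, 'res', 0.008)] px/mm [-0.202 -0.12 ]
```

View pics/side20.png

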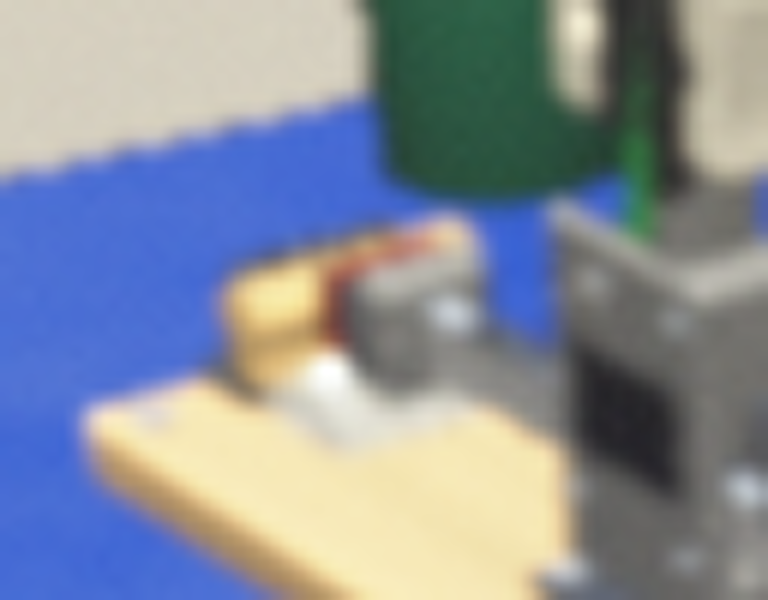

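```bash
python3 -m inch '0.6 0 -0.02 0 0 0 0; 0.5 0 -0.032 0 0 0 0; 0.4 0 -0.032 0 0 0 0; 0.32 0 -0.032 0 0 0 0; 0.32 0 -0.032 0 0 0 0; 0.32 0 -0.032 0 0 0 0'; cat >> h.py <<'E'
def fav(n=6):
    from station import arm
    F=[]
    for i in range(n):
        s=arm.get_state();F.append(np.r_[s["force"]]);
        if i<n-1: arm.grab_frame("side")
    F=np.array(F);m=F.mean(0);p=s["eef_pos"][:2]-CEN
    print('t',round(s["t"],2),'F clampy %.2f x %.2f z %.2f'%(m[:2]@EY,m[:2]@EX,m[2]),'std',F.std(0).round(2),'centre y %.2f'%(p@EY*1000-OFF),'w',round(s["width"]*1000,2),'front %.2f'%(p@EY*1000-OFF+s["width"]*500))
E
python3 - <<'E'
from h import *
f,c=snap("side","21",cl(0,90,45),32,25,12)
track("21","20");track("21","19")
fav()
E
```

```text
t: 24.85
eef_pos: [0.5469, 0.1328, 0.1088]
ee_rot: [3.141, 0.002, 0.13]
force: [0.2, 0.0, -0.2]
width: 0.0592
21 [([0.0, -0.03999999910593033], 'mm', 0.08, 'res', 0.0003), ([0.0, -0.009999999776482582], 'mm', 0.02, 'res', 0.0001)] px/mm [-0.202 -0.12 ]
21 [([-0.4300000071525574, -0.10999999940395355], 'mm', 1.82, 'res', 0.0123), ([-0.25, -0.1599999964237213], 'mm', 1.27, 'res', 0.0081)] px/mm [-0.202 -0.12 ]
t 25.15 F clampy -0.30 x 0.11 z -0.13 std [0.48 0.54 0.44] centre y -26.14 w 59.4 front 3.56
```

View pics/side21.png

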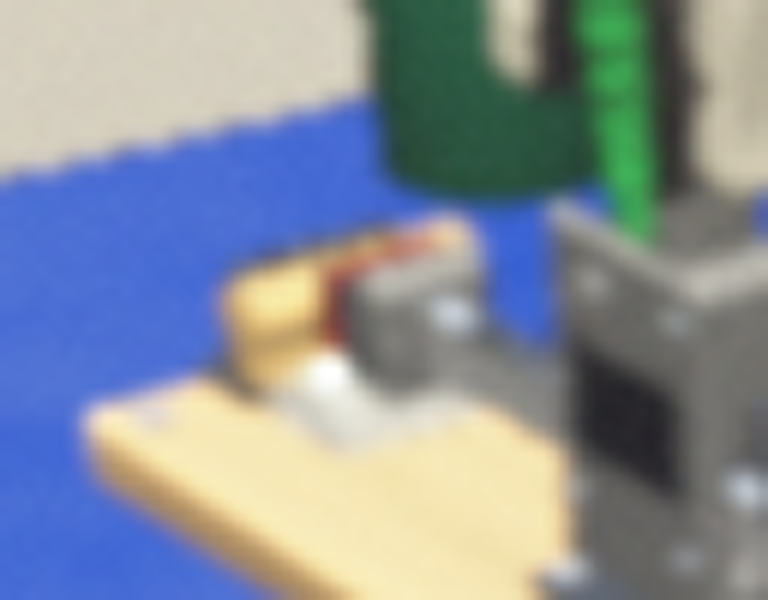

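```bash
python3 - <<'E'
from h import *
u,v=proj(load("side17"),cl(0,90,45));c=np.array([int(u)-32,int(v)-25])
x0,x1,y0,y1=c[0]+16,c[0]+27,c[1]+20,c[1]+34
for a,b in(("17","19"),("19","20"),("19","21")):
    A=load("side"+a)["img"];B=load("side"+b)["img"]
    r=cv2.matchTemplate(B[y0-6:y1+6,x0-6:x1+6],A[y0:y1,x0:x1],cv2.TM_SQDIFF_NORMED);_,_,m,_=cv2.minMaxLoc(r)
    q=r[m[1],m[0]-1:m[0]+2];p=r[m[1]-1:m[1]+2,m[0]]
    print(a,b,m[0]-6+.5*(q[0]-q[2])/(q[0]-2*q[1]+q[2]),m[1]-6+.5*(p[0]-p[2])/(p[0]-2*p[1]+p[2]))
E
```

```text
17 19 -0.035417322 0.0069437274
19 20 -0.4011551 -0.19035691
19 21 -0.3974798 -0.1924131
```

```bash
for i in 1; do :; done; python3 -m inch '0.32 0 0.008 0 0 0 0;0.32 0 0.008 0 0 0 0;0.32 0 0.008 0 0 0 0'; python3 -c "
from h import *
fav()"; python3 -m inch '0.32 0 0.008 0 0 0 0;0.32 0 0.008 0 0 0 0;0.32 0 0.008 0 0 0 0'; python3 -c "
from h import *
fav()"; python3 -m inch '0.32 0 0.008 0 0 0 0;0.32 0 0.008 0 0 0 0;0.32 0 0.008 0 0 0 0'; python3 -c "
from h import *
fav()"
```

```text
t: 25.45
eef_pos: [0.5479, 0.1309, 0.1094]
ee_rot: [-3.141, 0.0, 0.13]
force: [0.1, 1.2, 1.2]
width: 0.0601
t 25.7 F clampy 1.41 x 0.02 z 0.75 std [0.25 0.4  0.35] centre y -28.43 w 59.76 front 1.45
t: 26.0
eef_pos: [0.5481, 0.1283, 0.1093]
ee_rot: [-3.141, 0.0, 0.13]
force: [0.4, 1.6, 1.1]
width: 0.0598
t 26.25 F clampy 1.09 x 0.27 z 0.74 std [0.39 0.35 0.39] centre y -30.91 w 59.44 front -1.19
t: 26.55
eef_pos: [0.5483, 0.1259, 0.1093]
ee_rot: [-3.142, 0.001, 0.13]
force: [0.4, 1.1, 0.5]
width: 0.0594
t 26.8 F clampy 1.54 x 0.63 z 0.36 std [0.54 0.39 0.23] centre y -33.32 w 59.79 front -3.43
```

```bash
python3 -m inch '0.32 0 0.008 0 0 0 0;0.32 0 0.008 0 0 0 0;0.32 0 0.008 0 0 0 0'; python3 -c "
from h import *
fav()"; python3 -m inch '0.32 0 0.008 0 0 0 0;0.32 0 0.008 0 0 0 0;0.32 0 0.008 0 0 0 0'; python3 -c "
from h import *
fav()
f,c=snap('side','22',cl(0,90,45),32,25,12)
track('22','21')"
```

```text
t: 27.1
eef_pos: [0.5487, 0.1236, 0.1093]
ee_rot: [-3.141, 0.0, 0.13]
force: [0.4, 1.8, 0.8]
width: 0.0594
t 27.35 F clampy 1.39 x 0.55 z 0.67 std [0.37 0.52 0.54] centre y -35.73 w 59.81 front -5.83
t: 27.65
eef_pos: [0.5491, 0.1214, 0.1094]
ee_rot: [-3.141, 0.0, 0.13]
force: [-0.6, 4.3, 1.3]
width: 0.0593
t 27.9 F clampy 3.35 x -0.09 z 2.06 std [0.58 0.53 0.49] centre y -38.02 w 59.32 front -8.35
22 [([0.009999999776482582, -0.09000000357627869], 'mm', 0.16, 'res', 0.0005), ([-0.0, -0.009999999776482582], 'mm', 0.03, 'res', 0.0001)] px/mm [-0.202 -0.12 ]
```

```bash
python3 -m inch '0.32 0 0.006 0 0 0 0;0.32 0 0.006 0 0 0 0;0.32 0 0.006 0 0 0 0'; python3 -c "
from h import *
fav()
f,c=snap('side','23',cl(0,90,45),32,25,12)
track('23','21')"; python3 -m inch '0.32 0 0.006 0 0 0 0;0.32 0 0.006 0 0 0 0;0.32 0 0.006 0 0 0 0'; python3 -c "
from h import *
fav()
f,c=snap('side','24',cl(0,90,45),32,25,12)
track('24','21')"
```

```text
t: 28.25
eef_pos: [0.5494, 0.1196, 0.1094]
ee_rot: [-3.141, 0.0, 0.13]
force: [-1.0, 4.2, 3.3]
width: 0.0599
t 28.5 F clampy 4.24 x -0.40 z 3.21 std [0.16 0.15 0.41] centre y -39.85 w 59.62 front -10.04
23 [([-0.07000000029802322, -0.09000000357627869], 'mm', 0.46, 'res', 0.0019), ([-0.019999999552965164, -0.019999999552965164], 'mm', 0.12, 'res', 0.0001)] px/mm [-0.202 -0.12 ]
t: 28.85
eef_pos: [0.5496, 0.1177, 0.1094]
ee_rot: [-3.141, 0.0, 0.13]
force: [0.4, 4.6, 4.0]
width: 0.0594
t 29.1 F clampy 4.73 x 0.19 z 3.80 std [0.47 0.36 0.34] centre y -41.68 w 59.48 front -11.94
24 [([-0.07000000029802322, -0.07999999821186066], 'mm', 0.44, 'res', 0.0016), ([-0.019999999552965164, -0.019999999552965164], 'mm', 0.12, 'res', 0.0003)] px/mm [-0.202 -0.12 ]
```

View pics/side24.png

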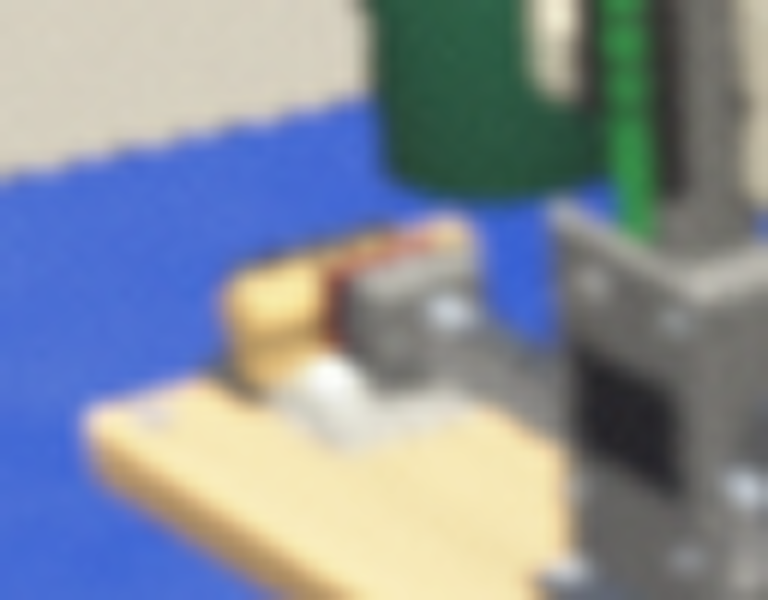

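```bash
python3 -m inch '0.36 0 -0.008 0 0 0 0;0.41 0 -0.016 0 0 0 0;0.46 0 -0.024 0 0 0 0;0.51 0 -0.031 0 0 0 0;0.55 0 -0.034 0 0 0 0;0.56 0 -0.034 0 0 0 0;0.56 0 -0.034 0 0 0 0' 20; python3 -c "
from h import *
fav()
f,c=snap('side','25',cl(0,90,45),32,25,12)
track('25','21');track('25','24')"
```

```text
t: 29.85
eef_pos: [0.548, 0.1281, 0.1092]
ee_rot: [-3.141, 0.001, 0.13]
force: [-0.1, 4.7, 0.7]
width: 0.0388
t 30.1 F clampy 4.62 x 0.30 z 1.05 std [0.31 0.31 0.25] centre y -31.52 w 38.14 front -12.44
25 [([-0.03999999910593033, -0.14000000059604645], 'mm', 0.45, 'res', 0.0035), ([-0.019999999552965164, -0.019999999552965164], 'mm', 0.12, 'res', 0.0003)] px/mm [-0.202 -0.12 ]
25 [([0.03999999910593033, -0.11999999731779099], 'mm', 0.13, 'res', 0.0012), ([-0.009999999776482582, -0.009999999776482582], 'mm', 0.05, 'res', 0.0001)] px/mm [-0.202 -0.12 ]
```

```bash
python3 -m inch '0.57 0 0 0 0 0 0;0.58 0 0.001 0 0 0 0;0.59 0 0.002 0 0 0 0;0.59 0 0.002 0 0 0 0;0.59 0 0.002 0 0 0 0'; python3 -c "
from h import *
fav()
f,c=snap('side','26',cl(0,90,45),32,25,12)
track('26','21');track('26','24')"
```

```text
t: 30.65
eef_pos: [0.5482, 0.127, 0.1094]
ee_rot: [-3.141, 0.0, 0.13]
force: [-0.6, 2.6, 3.3]
width: 0.036
t 30.9 F clampy 2.08 x -0.55 z 3.40 std [0.42 0.59 0.41] centre y -32.33 w 35.96 front -14.35
26 [([-0.12999999523162842, -0.10000000149011612], 'mm', 0.68, 'res', 0.0015), ([-0.05999999865889549, -0.03999999910593033], 'mm', 0.3, 'res', 0.0008)] px/mm [-0.202 -0.12 ]
26 [([-0.03999999910593033, -0.10000000149011612], 'mm', 0.35, 'res', 0.0015), ([-0.05000000074505806, -0.029999999329447746], 'mm', 0.25, 'res', 0.0003)] px/mm [-0.202 -0.12 ]
```

```bash
python3 -m inch '0.575 0 0.002 0 0 0 0;0.565 0 0.004 0 0 0 0;0.565 0 0.004 0 0 0 0;0.565 0 0.004 0 0 0 0'; python3 -c "
from h import *
fav(8)"; python3 -m inch '0.565 0 0.003 0 0 0 0;0.565 0 0.003 0 0 0 0;0.565 0 0.003 0 0 0 0'; python3 -c "
from h import *
fav(8)
f,c=snap('side','27',cl(0,90,45),32,25,12)
track('27','21');track('27','24')"
```

```text
t: 31.35
eef_pos: [0.5483, 0.1266, 0.1094]
ee_rot: [-3.141, 0.0, 0.131]
force: [-2.3, 6.2, 3.4]
width: 0.0386
t 31.7 F clampy 6.01 x -1.88 z 3.85 std [0.23 0.44 0.52] centre y -32.71 w 38.16 front -13.63
t: 32.0
eef_pos: [0.5484, 0.1264, 0.1093]
ee_rot: [-3.14, 0.0, 0.131]
force: [-3.1, 8.5, 3.7]
width: 0.0383
t 32.35 F clampy 8.66 x -2.55 z 3.90 std [0.31 0.38 0.28] centre y -32.97 w 37.86 front -14.04
27 [([-0.11999999731779099, -0.10999999940395355], 'mm', 0.69, 'res', 0.0016), ([-0.05999999865889549, -0.05000000074505806], 'mm', 0.31, 'res', 0.0008)] px/mm [-0.202 -0.12 ]
27 [([-0.029999999329447746, -0.10000000149011612], 'mm', 0.33, 'res', 0.0016), ([-0.05000000074505806, -0.03999999910593033], 'mm', 0.27, 'res', 0.0003)] px/mm [-0.202 -0.12 ]
```

```bash
python3 - <<'E'
from h import *
u,v=proj(load("side17"),cl(0,90,45));c=np.array([int(u)-32,int(v)-25]);print(c)
d=np.array([-.202,-.12])
for t,g in(("12",None),("15",None),("17",(483,333)),("19",(467,322)),("21",(450,313)),("24",(450,310)),("25",(449,310)),("26",(447,309)),("27",(447,309))):
    I=load("side"+t)["img"].astype(float)
    if g is None: g=(515,350) if t=="12" else (500,342)
    g=np.array(g)/12-.5+c
    for _ in range(5):
        yy,xx=np.mgrid[0:480,0:640];w=np.exp(-((xx-g[0])**2+(yy-g[1])**2)/(2*1.5**2))
        val=np.clip(I[...,2]-110,0,None)*w
        g2=np.array([(val*xx).sum(),(val*yy).sum()])/val.sum();g=g+1.0*(g2-g)
    if t=="12":g0=g
    q=g-g0;print(t,g.round(2),'along mm',round(float(q@d/(d@d)),2),'perp px',round(float(q@np.array([d[1],-d[0]])/np.linalg.norm(d)),2))
a=np.hstack([cv2.resize(load("side"+t)["img"][c[1]+15:c[1]+38,c[0]+15:c[0]+45],None,fx=13,fy=13,interpolation=cv2.INTER_CUBIC) for t in("19","27")])
b=cv2.resize(load("side21")["img"][c[1]+15:c[1]+38,c[0]+15:c[0]+45],None,fx=13,fy=13,interpolation=cv2.INTER_CUBIC)
a=np.vstack([a,np.hstack([b,b*0])]);cv2.imwrite("pics/cmp.png",a[:600,:,::-1])
E
```

```text
[230 195]
12 [272.82 223.72] along mm 0.0 perp px 0.0
15 [271.1 222.7] along mm 8.53 perp px -0.0
17 [269.84 222.  ] along mm 14.66 perp px 0.04
19 [268.61 221.21] along mm 20.86 perp px -0.01
21 [267.22 220.22] along mm 28.09 perp px -0.15
24 [267.17 220.14] along mm 28.45 perp px -0.2
25 [267.16 220.17] along mm 28.41 perp px -0.16
26 [266.77 220.02] along mm 30.16 perp px -0.1
27 [266.78 220.02] along mm 30.15 perp px -0.1
```

View pics/cmp.png

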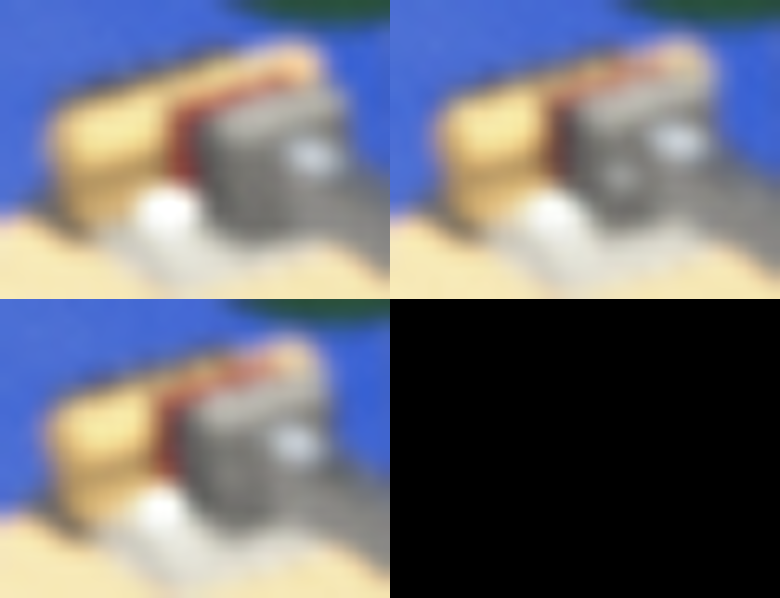

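```bash
python3 - <<'E'
from h import *
u,v=proj(load("side17"),cl(0,90,45));c=np.array([int(u)-32,int(v)-25])
d=np.array([-.202,-.12])
def mt(a,b,box):
    x0,x1,y0,y1=box;A=load("side"+a)["img"];B=load("side"+b)["img"]
    r=cv2.matchTemplate(B[y0-6:y1+6,x0-6:x1+6],A[y0:y1,x0:x1],cv2.TM_SQDIFF_NORMED);_,_,m,_=cv2.minMaxLoc(r)
    q=r[m[1],m[0]-1:m[0]+2];p=r[m[1]-1:m[1]+2,m[0]]
    s=np.array([m[0]-6+.5*(q[0]-q[2])/(q[0]-2*q[1]+q[2]),m[1]-6+.5*(p[0]-p[2])/(p[0]-2*p[1]+p[2])]);return s.round(3),round(float(s@d/(d@d)),2)
for a,b in(("17","18"),("17","19"),("19","20"),("21","22"),("21","24"),("21","26"),("21","27"),("19","27")):
    print(a,b,mt(a,b,(c[0]+16,c[0]+27,c[1]+20,c[1]+34)), 'board ref',mt(a,b,(c[0]+5,c[0]+16,c[1]+28,c[1]+42)))
# redness profile: along row(s), redness = R - G relative
for t in("17","19","21","24","27"):
    I=load("side"+t)["img"].astype(int)
    for r in(25,27):
        row=I[c[1]+r,c[0]+22:c[0]+40];print(t,r,(row[:,0]-row[:,1]).tolist())
E
```

```text
17 18 (array([-0.027,  0.009], dtype=float32), 0.08) board ref (array([ 0.009, -0.015], dtype=float32), -0.0)
17 19 (array([-0.035,  0.007], dtype=float32), 0.11) board ref (array([ 0.008, -0.014], dtype=float32), 0.0)
19 20 (array([-0.401, -0.19 ], dtype=float32), 1.88) board ref (array([ 0.003, -0.017], dtype=float32), 0.03)
21 22 (array([-0.052, -0.001], dtype=float32), 0.19) board ref (array([ 0.006, -0.013], dtype=float32), 0.01)
21 24 (array([-0.081, -0.028], dtype=float32), 0.36) board ref (array([ 0.001, -0.016], dtype=float32), 0.03)
21 26 (array([-0.086, -0.027], dtype=float32), 0.38) board ref (array([ 0.007, -0.014], dtype=float32), 0.01)
21 27 (array([-0.089, -0.03 ], dtype=float32), 0.39) board ref (array([ 0.009, -0.014], dtype=float32), -0.0)
19 27 (array([-0.435, -0.234], dtype=float32), 2.1) board ref (array([ 0.009, -0.014], dtype=float32), -0.0)
17 25 [15, 14, 16, 18, 21, 29, 39, 58, 62, 35, 12, 5, 4, 2, 2, 2, 3, 1]
17 27 [32, 32, 34, 32, 32, 31, 34, 49, 52, 28, 6, 2, -1, 0, 0, 0, -3, -6]
19 25 [15, 14, 14, 17, 28, 42, 58, 47, 16, 2, 1, 1, 0, 2, 1, -2, -3, -2]
19 27 [33, 34, 34, 33, 33, 40, 63, 55, 21, 2, 2, 1, 2, 0, 1, -3, -5, -6]
21 25 [14, 15, 18, 31, 41, 48, 31, 7, 1, 1, 1, 2, 0, -2, -5, -5, -5, -4]
21 27 [35, 35, 32, 35, 42, 57, 41, 12, 0, 0, 0, 1, 1, 1, -2, -1, -4, -5]
24 25 [14, 15, 19, 29, 40, 40, 22, 5, 1, 1, 2, 0, 1, -2, -5, -6, -4, -4]
24 27 [35, 34, 33, 34, 36, 39, 23, 6, 1, 2, 1, 1, 2, 1, -1, -3, -3, -3]
27 25 [15, 16, 19, 30, 39, 38, 22, 5, 1, 1, 2, 1, -1, -4, -7, -6, -5, -5]
27 27 [36, 34, 33, 33, 36, 36, 23, 5, 2, 0, -1, 0, 2, 0, 0, -3, -4, -4]
```

```bash
python3 -m inch '0.58 0 -0.002 0 0 0 0;0.595 0 -0.002 0 0 0 0;0.605 0 -0.002 0 0 0 0;0.605 0 -0.002 0 0 0 0;0.605 0 -0.002 0 0 0 0' 20; cat >> h.py <<'E'
def bolt(t,g=(266.8,220.0)):
    I=load("side"+t)["img"].astype(float);g=np.array(g);g0=np.array([272.82,223.72]);d=np.array([-.202,-.12])
    for _ in range(8):
        yy,xx=np.mgrid[0:480,0:640];w=np.exp(-((xx-g[0])**2+(yy-g[1])**2)/(2*1.5**2))
        val=np.clip(I[...,2]-110,0,None)*w
        g=np.array([(val*xx).sum(),(val*yy).sum()])/val.sum()
    print(t,'bolt',g.round(2),'mm',round(float((g-g0)@d/(d@d)),2))
E
python3 -c "
from h import *
fav()
f,c=snap('side','28',cl(0,90,45),32,25,12)
bolt('27');bolt('28')"
```

```text
t: 32.9
eef_pos: [0.5483, 0.1264, 0.1094]
ee_rot: [-3.141, 0.0, 0.13]
force: [-3.2, 4.6, 5.2]
width: 0.0349
t 33.15 F clampy 5.18 x -2.15 z 5.08 std [0.59 0.26 0.27] centre y -32.93 w 34.87 front -15.50
27 bolt [266.78 219.97] mm 30.26
28 bolt [266.69 219.87] mm 30.81
```

```bash
python3 -m inch '0.612 0 -0.001 0 0 0 0;0.618 0 -0.001 0 0 0 0;0.618 0 -0.001 0 0 0 0;0.618 0 -0.001 0 0 0 0'; python3 -c "
from h import *
fav()
f,c=snap('side','29',cl(0,90,45),32,25,12)
bolt('29');f,c=snap('side','30',cl(0,-20,130),50,45,6);bolt('30')"
```

```text
t: 33.6
eef_pos: [0.5484, 0.1259, 0.1094]
ee_rot: [-3.142, 0.0, 0.13]
force: [-2.3, 2.0, 4.7]
width: 0.0337
t 33.85 F clampy 2.09 x -1.69 z 5.04 std [0.53 0.39 0.32] centre y -33.48 w 33.87 front -16.55
29 bolt [266.89 220.01] mm 29.75
30 bolt [266.87 219.99] mm 29.88
```

View pics/side29.png

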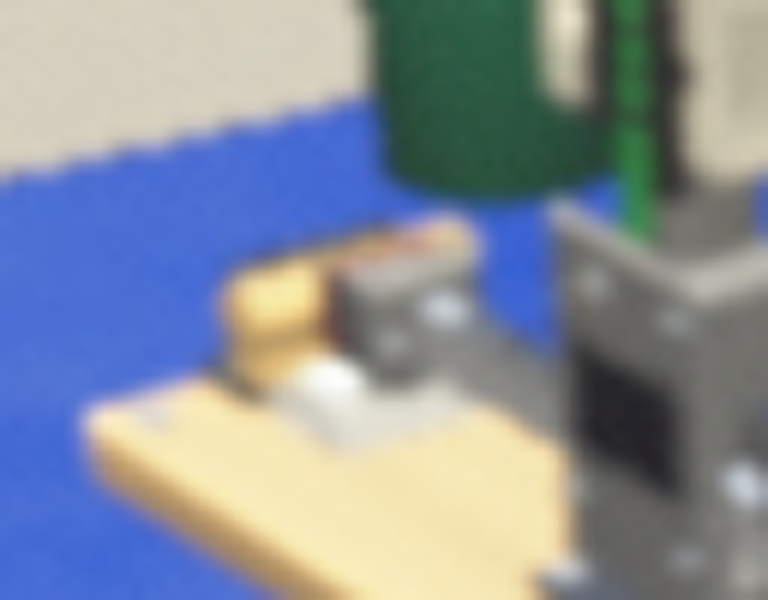

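View pics/side30.png

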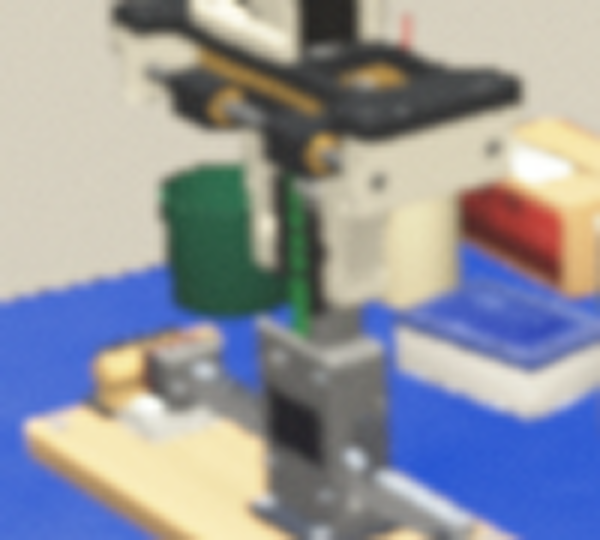

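```bash
python3 - <<'E'
from h import *
u,v=proj(load("side17"),cl(0,90,45));c=np.array([int(u)-32,int(v)-25])
d=np.array([-.202,-.12])
def ecc(a,b,box,init):
    A=cv2.cvtColor(load("side"+a)["img"],cv2.COLOR_RGB2GRAY);B=cv2.cvtColor(load("side"+b)["img"],cv2.COLOR_RGB2GRAY)
    x0,x1,y0,y1=box;k=4
    T=A[y0:y1,x0:x1];S=B[y0-10:y1+10,x0-10:x1+10]
    T=cv2.resize(T,None,fx=k,fy=k,interpolation=cv2.INTER_CUBIC).astype(np.float32);S=cv2.resize(S,None,fx=k,fy=k,interpolation=cv2.INTER_CUBIC).astype(np.float32)
    W=np.array([[1,0,(10+init[0])*k],[0,1,(10+init[1])*k]],np.float32)
    cc,W=cv2.findTransformECC(T,S,W,cv2.MOTION_TRANSLATION,(3,200,1e-6),None,3)
    q=np.array([W[0,2]/k-10,W[1,2]/k-10]);return q.round(2),round(float(q@d/(d@d)),2),round(cc,3)
h17=(c[0]+32,c[0]+43,c[1]+22,c[1]+32)
print('17->19',ecc('17','19',h17,(-1.4,-.8)))
h19=(c[0]+31,c[0]+41,c[1]+22,c[1]+31)
print('19->21',ecc('19','21',h19,(-1.4,-.8)))
h21=(c[0]+29,c[0]+40,c[1]+21,c[1]+30)
for t in('20','22','23','24','25','26','27','28','29','30'):print('21->',t,ecc('21',t,h21,(0,0)))
h12=(c[0]+37,c[0]+47,c[1]+23,c[1]+33)
for t,i in(('13',0),('14',1),('15',1)):print('12->',t,ecc('12',t,h12,(-1.4*i,-.8*i)))
E
```

```text
17->19 (array([-1.25, -0.84], dtype=float32), 6.41, 0.983)
19->21 (array([-1.38, -0.89], dtype=float32), 6.99, 0.988)
21-> 20 (array([-0.  , -0.02], dtype=float32), 0.04, 0.996)
21-> 22 (array([-0.03,  0.02], dtype=float32), 0.06, 0.989)
21-> 23 (array([-0.28, -0.17], dtype=float32), 1.4, 0.988)
21-> 24 (array([-0.23, -0.16], dtype=float32), 1.18, 0.991)
21-> 25 (array([-0.26, -0.17], dtype=float32), 1.3, 0.991)
21-> 26 (array([-0.43, -0.31], dtype=float32), 2.24, 0.978)
21-> 27 (array([-0.42, -0.3 ], dtype=float32), 2.18, 0.978)
21-> 28 (array([-0.52, -0.36], dtype=float32), 2.7, 0.971)
21-> 29 (array([-0.69, -0.43], dtype=float32), 3.46, 0.96)
21-> 30 (array([-0.69, -0.44], dtype=float32), 3.47, 0.96)
12-> 13 (array([-0.28, -0.17], dtype=float32), 1.39, 0.972)
12-> 14 (array([-1.85, -0.96], dtype=float32), 8.87, 0.856)
12-> 15 (array([-1.84, -0.97], dtype=float32), 8.83, 0.858)
```

```bash
python3 -m inch '0.608 0 -0.001 0 0 0 0;0.598 0 -0.002 0 0 0 0;0.59 0 -0.003 0 0 0 0;0.59 0 -0.003 0 0 0 0;0.59 0 -0.003 0 0 0 0' 20; cat >> h.py <<'E'
def ecc(a,b):
    c=np.array([230,195]);box=(c[0]+29,c[0]+40,c[1]+21,c[1]+30);d=np.array([-.202,-.12]);k=4
    A=cv2.cvtColor(load("side"+a)["img"],cv2.COLOR_RGB2GRAY);B=cv2.cvtColor(load("side"+b)["img"],cv2.COLOR_RGB2GRAY)
    x0,x1,y0,y1=box
    T=cv2.resize(A[y0:y1,x0:x1],None,fx=k,fy=k,interpolation=cv2.INTER_CUBIC).astype(np.float32);S=cv2.resize(B[y0-10:y1+10,x0-10:x1+10],None,fx=k,fy=k,interpolation=cv2.INTER_CUBIC).astype(np.float32)
    W=np.array([[1,0,40],[0,1,40]],np.float32)
    cc,W=cv2.findTransformECC(T,S,W,cv2.MOTION_TRANSLATION,(3,200,1e-6),None,3)
    q=np.array([W[0,2]/k-10,W[1,2]/k-10]);print(a,b,'jaw mm',round(float(q@d/(d@d)),2),round(cc,3))
E
python3 -c "
from h import *
fav()
f,c=snap('side','31',cl(0,90,45),32,25,12)
ecc('21','31');ecc('29','31');ecc('27','31');ecc('27','29')"
```

```text
t: 34.45
eef_pos: [0.5483, 0.127, 0.1093]
ee_rot: [-3.142, 0.0, 0.13]
force: [-2.1, 2.6, 5.4]
width: 0.0361
t 34.7 F clampy 3.06 x -1.88 z 5.23 std [0.34 0.58 0.56] centre y -32.39 w 35.64 front -14.57
21 31 jaw mm 2.36 0.974
29 31 jaw mm -0.58 0.979
27 31 jaw mm 0.18 0.993
27 29 jaw mm 0.92 0.977
```

View pics/side31.png

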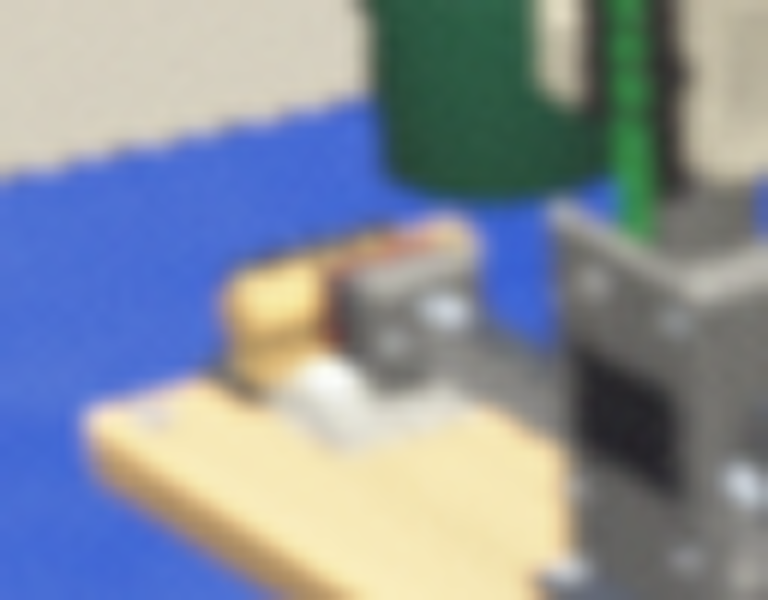

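```bash
python3 -m inch '0.593 0 -0.002 0 0 0 0;0.593 0 -0.002 0 0 0 0;0.593 0 -0.002 0 0 0 0;0.593 0 -0.002 0 0 0 0' 20; python3 -c "
from h import *
fav(8)
f,c=snap('side','32',cl(0,-20,120),55,50,6)
ecc('21','32');ecc('31','32');fav(4)"
```

```text
t: 35.15
eef_pos: [0.5482, 0.127, 0.1093]
ee_rot: [3.141, 0.001, 0.13]
force: [0.9, -3.2, 5.4]
width: 0.0357
t 35.5 F clampy -3.61 x -0.29 z 4.75 std [0.46 0.55 0.52] centre y -32.38 w 35.69 front -14.54
21 32 jaw mm 2.44 0.972
31 32 jaw mm 0.08 0.996
t 35.7 F clampy -4.65 x -0.16 z 4.94 std [0.62 0.33 0.68] centre y -32.35 w 35.42 front -14.64
```

View pics/side32.png

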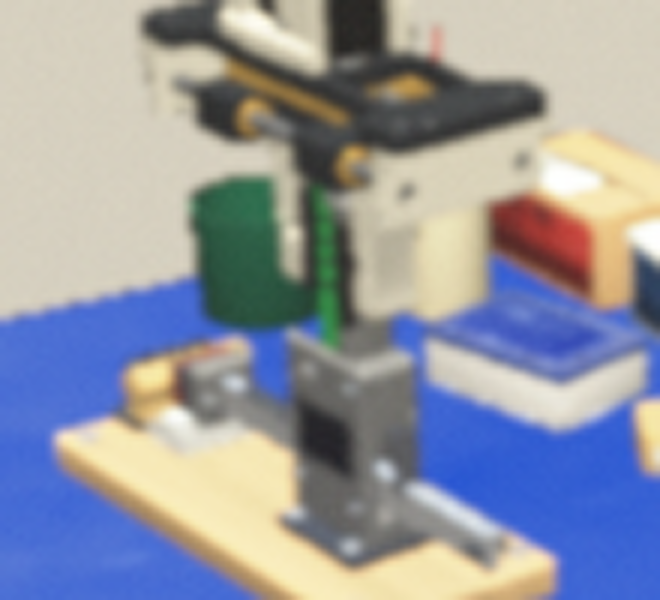

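```bash
python3 -c "
from station import arm
print(arm.job_done())"
```

```text
the job is handed in; nothing more can be done
None
```

The brass cylinder is seated in the clamp and the pad is pressed back about half way. The trigger is still squeezed in the gripper. I handed the job in at about 36 s of the 72 s allowed.

**What I did**
- I took the farthest of the three brass cylinders, 0.55 m from the base. The other two were at 0.46 m and 0.38 m.
- I gripped it by its flat ends, stood it web down in the groove and let go. The contact height matched the 32 mm nest floor.
- I gave the trigger four full strokes, then a partial fifth stroke. That fifth stroke went a little too deep, with the pad in an estimated 3.5 to 4.5 mm of its 6 mm. I backed it off about 1 mm.

**Last checks**
- **Jaw and pad:** The side picture shows the jaw 2.4 mm past its position after the fourth stroke. With the earlier preload, the pad is in an estimated 2.5 to 3.4 mm of 6. That is an estimate, because the pad travel cannot be read directly.
- **Grip:** The opening held steady at 35.5 mm. The handle side of the gripper was pressing, with a net 4 N on the wrist.
- **Cylinder:** It stayed upright, but the pad pushed it about 2 mm across to the fixed jaw.
- **Other objects:** I saw nothing else move in the side pictures, but made no separate check of each item.

**What disagreed**
- The reported tool height read about 21 mm lower than the fingertips in the pictures. I used the pictures.
- The handle was about 1.5 mm behind where I first measured it. I corrected this by touch.
- My first jaw-tracking method gave inconsistent steps, and I replaced it. The new method measured the two strokes before the last at 6.4 and 7.0 mm, against the 7 mm stated. On the first stroke it read 8.8 mm.

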